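Quarter-turn a picture frame on the table easel and clamp it again

ROBOT

A 6-joint arm with a two-finger parallel gripper is mounted at the origin on the work surface. World frame = base frame: x ahead of the robot, y to its left, z up, the work surface at z = 0. Lengths are in mm, angles in rad, forces in N, time in s.
With the tool pointing down it reaches from about 350 to 875 mm from the base axis. Payload 4.2 kg.
Tool frame: the origin (TCP) lies midway between the tips of the shut fingers; the grasp point (between the pads) lies 19 mm behind it; z points along the fingers, y is the line along which they close (so a half turn about z gives the same grasp; the last joint's range is limited). The gripper opens to 85 mm and grips with 20 to 120 N. Pads are 22 mm wide; open, the fingers measure 114 mm over their backs; the gripper's body (76 mm by 85 mm) begins 54 mm behind the grasp point. The pads swing forward as they close: fully open they stand 13 mm farther back than shut.
Start: joints at [-1.074, 0.385, 0.008, 0, -1.194, -0.259], TCP at [147.246, -607.386, 231.312] pointing down, gripper open.
Joint ranges: [-3.14, 3.14], [-1.21, 2.06], [-1.07, 1.41], [-3.16, 2.05], [-2.99, -0.16], [-3.1, 3.1]. Speed limits (rad/s): [2.79, 2.79, 3.14, 3.14, 3.14, 3.14].

INTERFACE

Orientations are given as a unit quaternion [x, y, z, w].
In Python, from bench import arm gives the robot as it stands.
- The arm moves only by the tool send_rows, never from a script. Its argument "targets" is a list of rows, each an object of numbers: "gripper": the gripper command: -1 is fully open, 1 is shut, values between are in proportion; "x", "y", "z": the shift along the tool's x, y, z in cm; "ax", "ay", "az": the turn, a rotation vector about the tool's x, y, z in degrees. A call has 1 to 5 rows; each row shifts and turns the commanded pose from where the row before left it, along the tool's axes as they then stand; what a row does not reach is not made up. A row lasts 1/12 s, in which the tool goes at most 41.7 mm and 7.16 degrees, less where a joint would pass 70% of its speed; a pose out of reach is approached as far as the arm can. A call is refused whole if a number of a shift passes 4.17 or a number of a turn 7.16, either way. A call with a gripper value outside its range is refused whole. The fingers move at their own pace and stop on an object; the grip force is fixed at half the most. Time passes only in rows, so rows that do not move let the fingers close. It gives the time, the measured TCP pose, the force, the opening and the grip force at its end, in the units of the state.
- arm.read_state(): the state, without advancing time (a new reading comes with each control period).
- arm.get_image(name): name is "side" or "top"; returns (picture, depth): 400x640x3 uint8, red, green, blue; 400x640 float32, mm along the optical axis (not along the pixel's ray), 0 where there is no reading.
- arm.camera_model(name): a dict with "fx", "fy", "cx", "cy" (pixels), "distortion" ([k1, k2, p1, p2, k3] as OpenCV has them; the pictures are not rectified), "cam_to_world" (4x4, takes a point from camera to world coordinates). Camera axes: x right, y down, z forward; pixel columns grow to the right and rows downward; lengths in mm; the calibration is good to about 2 mm. A picture is of the moment at which its call begins. camera_model takes no time and is no camera call.
- arm.job_done(): hands the job in; it is judged then, once.
Trained networks look in the newest picture that a camera, given by its name, has taken for a name from the list of things; names that differ only in an ending like _2 or _b are one class to them, and where a whole thing is asked for, a point or a joint stands for the part that bears it (a point fixed in the world has none). Each returns a list of dicts, best first, with "score" (0 to 1); they miss things now and then, are a little off and sometimes report something else, mostly with a low value. They report only what shows in the picture. A call takes as long as a camera call. They do not tell look-alikes from the thing itself.
- arm.boxes_of(camera, thing): "rect" ([left, top, width, height] in pixels, round what is visible of it).
The state is a dict: "clock": time; "joints": joint angles; "joint_vel": joint speeds; "joint_efforts": joint torques, N m; "position": TCP position; "ee_rot": TCP orientation; "contact_force": force on the tool from outside, world axes, zero at the start; "wrist_torque": the same for the moment, N m; "gripper_width": finger opening in mm; "grasp_force": force on a finger pad.
Only numpy, scipy, OpenCV 4.12 (cv2) and the standard library are available. Lean on these libraries where they do the work, as an engineer would, in place of code of your own. Each camera call takes 0.05 s, during which the arm holds its last target. There are 200 camera calls.

TASK

The picture frame on the table easel is being painted one side at a time and the side along the ledge is finished, so bring up the next one: slide the easel's top holder up clear, give the frame a quarter turn so that the side now on the left (as you face the sloping board from the robot) comes down onto the ledge, with the same face still outwards, flat on the board, square and centred. Then slide the holder back down until it bears on the frame's new top edge, its lip over the wood, and let go. Leave the brush pot, the water bowl and the paint jar where they stand.

Things in the scene. Friction and masses are not known exactly. Their poses are not given: they have to be found in the camera images.
- board: Sloping plywood board of the fixed table easel, 300 wide, 330 mm up the slope, 27 deg from level, low edge towards the robot. Origin: on its surface, middle of the low end, in the corner with the ledge. x up the slope, y left along the ledge, z out of the board. The ledge bar spans x -26 to 0, y -145 to 145 mm and stands 22 mm out of the board. The holder's slot is flush.
- frame: Loose open wooden picture frame, 0.15 to 0.31 kg, 200 x 150 outside, opening 152 x 102, rails 24 wide, 18 mm thick. Origin: centre of its underside; x along the long sides, z out of its face. Starts upright and square on the ledge, x up the slope, y left, up to 20 mm off the board's centre line. Rail centres: long y = +-63, short x = +-88 mm.
- frame_left (a point): Point on the frame: middle of the outer edge, at the underside, of the long side that starts on the left (x 0, y +75, z 0 mm in the frame's axes). In the end it lies on the ledge at the middle of the board.
- holder (a joint): Top holder: wooden carriage, 60 wide, on the board's centre line, stiff to slide (4 to 5 N), stays where left. Value in m, up the slope: its bearing face is 201 mm + value from the ledge, so -0.001 touches the upright frame, -0.051 the turned one; travel -0.090 to 0.075. Its bent steel lip, 50 wide, reaches 12 mm down past that face over the wood, 21 to 25 mm out of the board.
- holder_grip (a point): Centre of the holder's wooden grip block: 24 mm along the slope, 40 mm across it, from 25 to 55 mm out of the board. The point is 40 mm out of the board, 20 mm up the slope from the bearing face; it moves with the holder.
- brush_pot: Loose cork pot, 76 mm across and 100 mm high, with brushes standing in it up to 200 mm high; to the left of the easel. Origin at the centre of its underside. To be left alone.
- water_bowl: Loose black bowl, 96 mm across and 45 mm high, to the right of the easel. Origin at the centre of its underside. To be left alone.
- paint_jar: Loose white paint jar with a yellow lid, 54 mm across and 62 mm high, to the left of the easel, nearer the robot. Origin at the centre of its underside. To be left alone.
There are look-alikes about, which are no part of the job. What is meant by the frame is not grey, and is the larger of those in its own colour.

How it is judged:
By the outcome, as a careful person would: the job done as asked, in the order asked, and still so for the second after the job is handed in, with the robot touching nothing.
It also fails if it takes over 59 s, if anything falls off the work surface, if the arm or the gripper's body presses on something with over 40 N, if the wrist force passes 120 N, or if a joint passes its speed limit or range.

## Working session

There is one attempt and no reset: what is moved stays moved. The work goes in short steps, Python scripts to look and compute and a tool call to move; the robot and the scene stay as the last step left them, time stands still between calls to the robot, and variables do not carry over. Pictures are saved under pics/ and viewed, at most 10 in all, crops included, and the job is handed in when it is done.

Besides the shell and the picture viewer there is one more tool, called after "Request:" by a JSON object that holds its "fn" and its "kwargs". send_rows: Moves the arm, as the interface text tells. Its arguments: {"type":"object","properties":{"targets":{"type":"array"}},"required":["targets"]}

```bash
mkdir -p pics; ls
python3 - <<'E'
from bench import arm
import cv2,numpy as np
for n in ("side","top"):
    im,d=arm.get_image(n); cv2.imwrite(f"pics/{n}0.png",im[:,:,::-1]); np.save(f"pics/{n}0.npy",d)
    m=arm.camera_model(n); print(n,{k:np.round(v,4).tolist() for k,v in m.items()})
    for t in ("frame","holder","board","brush_pot","water_bowl","paint_jar"):
        print(t,[(np.round(b["rect"]).tolist(),round(b["score"],2)) for b in arm.boxes_of(n,t)])
s=arm.read_state();print(s)
E
```

```text
pics
side {'fx': 431.3682, 'fy': 431.3682, 'cx': 320.012, 'cy': 195.5767, 'distortion': [-0.1108, 0.0, 0.0, 0.0, 0.0], 'cam_to_world': [[-0.7192, -0.4833, 0.4992, 7.2049], [-0.6948, 0.4952, -0.5216, 518.4672], [0.0049, -0.722, -0.6919, 775.536], [0.0, 0.0, 0.0, 1.0]]}
frame [([268.0, 326.0, 94.0, 73.0], 0.9), ([230.0, 165.0, 102.0, 101.0], 0.87), ([416.0, 169.0, 61.0, 70.0], 0.84)]
holder [([244.0, 146.0, 30.0, 30.0], 0.6)]
board [([176.0, 110.0, 192.0, 184.0], 0.89)]
brush_pot [([130.0, 181.0, 53.0, 82.0], 0.96), ([245.0, 144.0, 31.0, 34.0], 0.46)]
water_bowl [([351.0, 167.0, 35.0, 25.0], 0.93)]
paint_jar [([201.0, 293.0, 28.0, 34.0], 0.58)]
top {'fx': 505.3489, 'fy': 505.3489, 'cx': 316.9205, 'cy': 198.1579, 'distortion': [-0.0855, 0.0, 0.0, 0.0, 0.0], 'cam_to_world': [[-0.0027, -0.9967, 0.0811, 387.1631], [-0.9999, 0.0017, -0.0125, 36.1485], [0.0124, -0.0811, -0.9966, 1378.0031], [0.0, 0.0, 0.0, 1.0]]}
frame [([388.0, 240.0, 83.0, 70.0], 0.89), ([252.0, 145.0, 66.0, 83.0], 0.59)]
holder [([282.0, 134.0, 24.0, 22.0], 0.98)]
board [([230.0, 86.0, 132.0, 155.0], 0.91), ([283.0, 133.0
[... 257 characters left out ...]
': array([-1.07434800e+00,  3.84665041e-01,  7.93110308e-03, -1.07392042e-05,
       -1.19404112e+00, -2.58611698e-01]), 'joint_vel': array([-0.00172589,  0.00080549, -0.00194424,  0.00059088,  0.00156405,
       -0.00114487]), 'joint_efforts': array([ 1.26222881e-04, -3.91948771e+01,  1.88579589e+01,  4.18984026e+00,
       -3.60099057e-04,  9.11663278e-07]), 'position': array([ 147.2791479 , -607.37599246,  231.34380219]), 'ee_rot': array([-1.18636267e-01,  9.92937781e-01, -8.04741800e-06,  8.56248865e-06]), 'contact_force': array([ 0.54070502,  0.16578474, -0.36707232]), 'wrist_torque': array([ 0.05621498, -0.00145906,  0.02319048]), 'grasp_force': 0.0, 'gripper_width': 85.35900885688895}
```

View pics/top0.png

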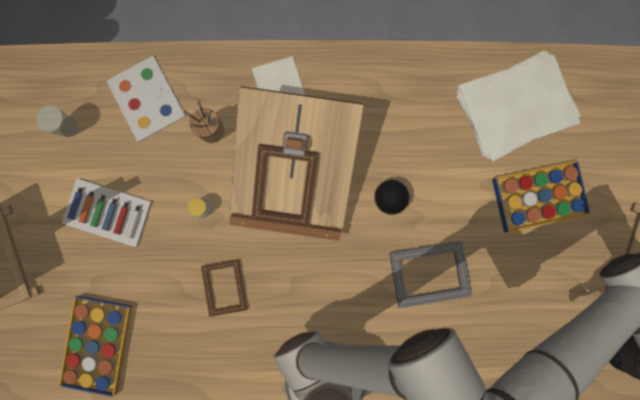

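View pics/side0.png

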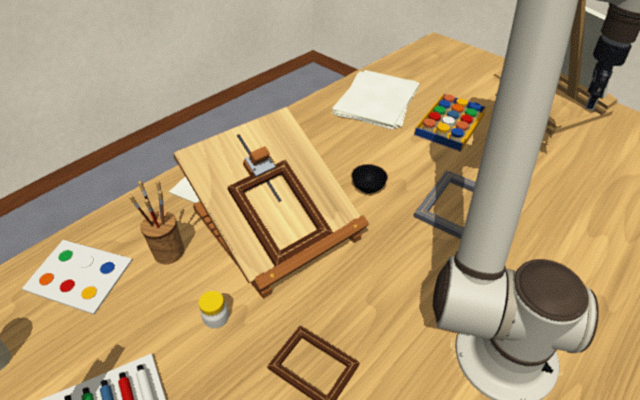

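The top view shows three frames: brown on the easel at (285,183), a smaller brown one at (224,287), and a grey one at (430,273). The one on the easel is the frame meant, because it is the larger of the two brown ones. The holder is at (295,143). The next step is to fit the board plane and rectify it, which also gives the enlarged crop.

```bash
cat > h.py <<'E'
import numpy as np,cv2
from bench import arm
from scipy.spatial.transform import Rotation as R
def cam(n):
    m=arm.camera_model(n);K=np.array([[m["fx"],0,m["cx"]],[0,m["fy"],m["cy"]],[0,0,1]]);return K,np.array(m["distortion"]),np.array(m["cam_to_world"])
def cloud(n,d):
    K,D,T=cam(n);v,u=np.mgrid[0:400,0:640]
    p=cv2.undistortPoints(np.stack([u,v],-1).reshape(-1,1,2).astype(float),K,D).reshape(400,640,2)
    P=np.dstack([p*d[...,None],d]);return P@T[:3,:3].T+T[:3,3]
def proj(n,P):
    K,D,T=cam(n);W=np.linalg.inv(T);q=cv2.projectPoints(np.asarray(P,float).reshape(-1,3),cv2.Rodrigues(W[:3,:3])[0],W[:3,3],K,D)[0];return q.reshape(-1,2)
def rect(n,im,B,z,x0=-60,x1=360,y0=-170,y1=170,s=1.0):
    # rows: x falling downward; cols: y falling rightward
    xs=np.arange(x1,x0,-1/s);ys=np.arange(y1,y0,-1/s);X,Y=np.meshgrid(xs,ys,indexing="ij")
    P=np.stack([X,Y,np.full_like(X,z)],-1).reshape(-1,3)@B[:3,:3].T+B[:3,3]
    q=proj(n,P).reshape(X.shape+(2,)).astype(np.float32);return cv2.remap(im,q[...,0],q[...,1],cv2.INTER_LINEAR)
E
python3 - <<'E'
from h import *
rng=np.random.default_rng(0)
for n,poly in (("top",[(242,92),(358,108),(340,222),(236,210)]),("side",[(182,158),(285,115),(355,215),(255,275)])):
    d=np.load(f"pics/{n}0.npy");C=cloud(n,d);m=np.zeros((400,640),np.uint8);cv2.fillPoly(m,[np.array(poly)],1)
    P=C[(m>0)&(d>0)];best=None
    for _ in range(300):
        a=P[rng.choice(len(P),3,0)];nn=np.cross(a[1]-a[0],a[2]-a[0]);nn/=np.linalg.norm(nn)+1e-9
        k=abs((P-a[0])@nn)<3
        if best is None or k.sum()>best.sum():best=k
    Q=P[best];c=Q.mean(0);nn=np.linalg.svd(Q-c)[2][2];nn*=np.sign(nn[2])
    print(n,len(P),best.sum(),"c",c.round(1),"n",nn.round(4),"tilt",np.degrees(np.arccos(nn[2])).round(2),"yaw",np.degrees(np.arctan2(-nn[1],-nn[0])).round(2),"rms",((Q-c)@nn).std().round(2))
    # table check
    t=C[330:350,150:200] if n=="top" else C[280:300,390:420]
    print("table z",np.median(t[...,2]))
    # provisional board frame; yaw from normal, origin from corner pixels
    z=nn;x=np.array([0,0,1])-z*z[2];x/=np.linalg.norm(x);y=np.cross(z,x);B=np.eye(4);B[:3,:3]=np.c_[x,y,z]
    # high corners/low corners via depth-plane inliers
    full=((C-c)@nn);ok=(abs(full)<4)&(d>0);mm=np.zeros_like(m);cv2.fillPoly(mm,[(np.array(poly)-np.mean(poly,0))*1.25+np.mean(poly,0)],1) if 0 else None
    q=(C-c)@B[:3,:3];ok&=(abs(q[...,0])<230)&(abs(q[...,1])<220)
    lab=cv2.connectedComponents(ok.astype(np.uint8))[1];
    r=cv2.minAreaRect(q[ok][:,:2].astype(np.float32));print("minrect",r, "pct",np.percentile(q[ok],[1,99],axis=0).round(0).tolist())
    np.save(f"pics/B_{n}.npy",np.r_[c,nn])
E
```

```text
top 13103 8435 c [596.9  74.2 135.4] n [-0.4507  0.0637  0.8904] tilt 27.08 yaw -8.04 rms 1.56
table z -0.5027970686114713
minrect ((-20.276458740234375, 36.92852783203125), (364.3303527832031, 339.5826721191406), 89.71704864501953) pct [[-179.0, -143.0, -4.0], [146.0, 150.0, 4.0]]
side 14838 10546 c [578.4  91.3 124.1] n [-0.447   0.0673  0.892 ] tilt 26.88 yaw -8.57 rms 1.33
table z -0.57703820761418
minrect ((-10.116348266601562, 29.694427490234375), (379.79266357421875, 357.17138671875), 89.92284393310547) pct [[-157.0, -155.0, -3.0], [164.0, 141.0, 3.0]]
```

Run:
```python
from h import *
a=np.load("pics/B_top.npy");b=np.load("pics/B_side.npy")
yaw=np.radians(-8.2);t=np.radians(27)
x=np.array([np.cos(t)*np.cos(yaw),np.cos(t)*np.sin(yaw),np.sin(t)]);y=np.array([-np.sin(yaw),np.cos(yaw),0]);z=np.cross(x,y)
print("plane offset diff",(a[:3]-b[:3])@z)
c=(a[:3]+b[:3])/2
B=np.eye(4);B[:3,:3]=np.c_[x,y,z];B[:3,3]=c
# outline in plane coords from depth: surfaces
for n in("top","side"):
    d=np.load(f"pics/{n}0.npy");q=(cloud(n,d)-c)@B[:3,:3];ok=(abs(q[...,2])<4)&(d>0)
    Y=q[ok&(abs(q[...,0]-100)<40)&(abs(q[...,1])<200)][:,1];X=q[ok&(abs(q[...,1]+50)<60)&(abs(q[...,0])<260)][:,0]
    print(n,"y range",np.percentile(Y,[.5,99.5]).round(1),"x top",np.percentile(X,[99.5]).round(1))
    L=q[(abs(q[...,2]-22)<3)&(abs(q[...,1])<150)&(d>0)&(q[...,0]<-110)&(q[...,0]>-200)];print("ledge x",np.percentile(L[:,0],[2,98]).round(1),"y",np.percentile(L[:,1],[1,99]).round(1),"z",np.median(L[:,2]))
    print(np.polyfit(L[:,1],L[:,0],1))
B[:3,3]=c+B[:3,:3]@np.array([-160,0,0]);np.save("pics/Bp.npy",B);print(B.round(3))
ims=[]
for n in("top","side"):
    im=cv2.imread(f"pics/{n}0.png")
    ims.append(np.hstack([rect(n,im,B,0,-50,350),rect(n,im,B,18,-50,350)][:1] if 0 else [rect(n,im,B,18,-50,350)]))
o=np.hstack(ims)
for k in range(0,400,50): cv2.line(o,(0,k),(6,k),(0,0,255),1)
cv2.imwrite("pics/rect.png",o)
```

```text
plane offset diff 0.6251654363630191
top y range [-151.3  143.9] x top [158.9]
ledge x [-195.9 -119.6] y [-143.1  136.7] z 21.44522191098374
[ 1.94555953e-02 -1.73812610e+02]
side y range [-150.  148.] x top [154.]
ledge x [-198.6 -131.2] y [-138.9  141.1] z 21.30482798598353
[-3.10172389e-03 -1.81411182e+02]
[[ 8.82000e-01  1.43000e-01 -4.49000e-01  4.46542e+02]
 [-1.27000e-01  9.90000e-01  6.50000e-02  1.03077e+02]
 [ 4.54000e-01  0.00000e+00  8.91000e-01  5.71400e+01]
 [ 0.00000e+00  0.00000e+00  0.00000e+00  1.00000e+00]]
```

View pics/rect.png

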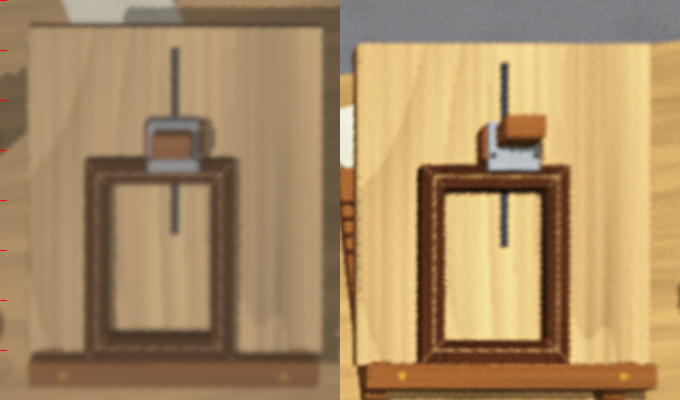

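The rectified pair confirms it: the brown frame is on the ledge, 150 x 200, left edge at col 87 and right edge at col 237 in the top-camera half, with the holder touching its top. Next I measure the edges more finely.

Run:
```python
from h import *
B=np.load("pics/Bp.npy");s=4
def edges(p,c0,sgn,k=5):
    g=np.gradient(cv2.GaussianBlur(p.reshape(-1,1).astype(np.float32),(1,9),2).ravel());pk=[i for i in range(3,len(g)-3) if abs(g[i])==abs(g[i-3:i+4]).max()]
    pk=sorted(pk,key=lambda i:-abs(g[i]))[:k];return [(round(c0-i/s,1),round(float(g[i]),1)) for i in sorted(pk)]
for n in("top","side"):
    im=cv2.imread(f"pics/{n}0.png");g=cv2.cvtColor(im,cv2.COLOR_BGR2GRAY)
    f=lambda z,x0,x1,y0,y1,ax:rect(n,g,B,z,x0,x1,y0,y1,s).mean(ax)
    print(n,"board sides z0, x 230..300",edges(f(0,230,300,-175,175,0),175,1,6))
    print(" board top z0",edges(f(0,290,370,20,100,1),370,1,4))
    print(" slot z0 x 240-270",edges(f(0,245,265,-30,30,0),30,1,2), edges(f(0,125,145,-30,30,0),30,1,2))
    for x in(30,150):print(" frame sides z18 x",x,edges(f(18,x-15,x+15,-90,110,0),110,1,8))
    print(" frame top/bottom z18",edges(f(18,-50,230,45,60,1),230,1,8))
    for y in(-110,120):print(" ledge z22 y",y,edges(f(22,-60,30,y-15,y+15,1),30,1,5))
    print(" block z55 along x",edges(f(55,150,280,-12,5,1),280,1,8)," across",edges(f(55,205,215,-50,50,0),50,1,8))
```

```text
top board sides z0, x 230..300 [(145.5, 2.0), (19.8, 0.4), (0.2, -3.4), (-7.2, 3.4), (-33.0, -0.5), (-153.0, -3.0)]
 board top z0 [(361.0, -0.0), (339.8, -0.9), (324.5, -3.3), (319.2, 3.0)]
 slot z0 x 240-270 [(0.2, -3.5), (-7.0, 3.6)] [(0.5, -3.2), (-7.0, 3.6)]
 frame sides z18 x 30 [(86.0, -3.3), (77.0, 1.1), (71.2, -1.1), (61.2, 1.2), (54.5, 2.0), (-39.8, -2.7), (-47.5, 1.1), (-68.2, 2.4)]
 frame sides z18 x 150 [(86.0, -3.4), (55.5, 2.2), (-0.8, -3.2), (-8.0, 3.5), (-40.0, -3.1), (-47.8, 1.3), (-53.0, -1.2), (-69.2, 2.2)]
 frame top/bottom z18 [(194.2, -4.1), (179.2, 1.0), (174.0, -1.1), (166.2, 2.2), (20.5, -3.0), (5.5, 1.0), (-12.8, 1.1), (-37.8, 1.4)]
 ledge z22 y -110 [(-0.2, -2.8), (-9.5, 1.3), (-21.0, 0.3), (-27.0, -0.3), (-35.5, 1.4)]
 ledge z22 y 120 [(1.2, -2.4), (-9.8, 1.1), (-20.5, 0.2), (-34.8, 1.3), (-57.5, -0.3)]
 block z55 along x [(244.5, -1.7), (239.0, 1.9), (231.5, -2.9), (224.8, 1.5), (201.5, 1.7), (190.0, -2.1), (186.8, -1.9), (177.8, 2.1)]  across [(24.8, -1.8), (20.0, 0.7), (15.5, -1.1), (-20.5, -1.0), (-25.2, 0.4), (-30.0, -0.7), (-34.5, 0.6), (-42.2, 2.2)]
[... 409 characters left out ...]
ides z18 x 150 [(93.2, -10.5), (73.8, -3.6), (65.5, 5.1), (9.8, -5.6), (2.5, 5.7), (-30.5, -5.6), (-59.0, 6.5), (-59.2, 6.5)]
 frame top/bottom z18 [(186.0, -8.2), (157.2, 8.7), (10.2, -9.5), (2.2, 4.7), (-2.0, -4.2), (-13.2, 3.3), (-37.8, -4.0), (-48.8, 3.7)]
 ledge z22 y -110 [(-12.5, -4.0), (-38.5, -3.8), (-44.0, 2.2), (-50.0, 1.6), (-57.5, 2.2)]
 ledge z22 y 120 [(-12.2, -4.7), (-38.0, -4.2), (-42.2, 2.9), (-50.2, 1.8), (-56.5, 1.6)]
 block z55 along x [(220.5, -4.3), (198.5, -3.4), (188.5, 3.9), (186.0, 3.7), (167.5, -7.4), (163.0, 2.7), (159.2, -2.7), (151.2, -2.4)]  across [(44.8, -2.3), (35.0, 2.8), (27.2, -5.4), (19.8, 2.8), (-19.0, 4.5), (-29.8, -0.4), (-38.5, -0.4), (-46.0, -0.5)]
```

```bash
cat >> h.py <<'E'
def board():
    B=np.load("pics/Bp.npy");B[:3,3]+=B[:3,:3]@np.array(OFF);return B
OFF=[-12,-2.5,-1.5]
def now(pr=True):
    B=board();s=arm.read_state();Rt=R.from_quat(s["ee_rot"]);p=B[:3,:3].T@(s["position"]-B[:3,3])
    A=np.c_[-B[:3,0],B[:3,1],-B[:3,2]];e=(R.from_matrix(A).inv()*Rt).as_rotvec(degrees=True)
    f=B[:3,:3].T@s["contact_force"]
    if pr:print("t",round(s["clock"],2),"board pos",p.round(1),"rot rel A (tool axes)",e.round(2),"F board",f.round(1),"w",round(s["gripper_width"],1),"g",round(s["grasp_force"],1),"q",s["joints"].round(2))
    return B,A,s,Rt,p
def go(tgt,turn=0):
    """turn: degrees about board +z from A"""
    B,A,s,Rt,p=now();Rg=R.from_rotvec(np.radians(turn)*B[:3,2])*R.from_matrix(A)
    rv=(Rt.inv()*Rg).as_rotvec(degrees=True);P=B[:3,:3]@np.array(tgt,float)+B[:3,3];d=(P-s["position"])/10
    print("rot deg",rv.round(2),"shift cm in goal tool axes",Rg.inv().apply(d).round(2),"in present axes",Rt.inv().apply(d).round(2),"world tgt",P.round(0))
E
python3 - <<'E'
from h import *
go([222,0,110])
E
```

```text
t 0.7 board pos [ -82.5 -743.4  245.2] rot rel A (tool axes) [ -5.14  26.67 -21.42] F board [ 0.3  0.2 -0.6] w 85.4 g 0.0 q [-1.07  0.38  0.01 -0.   -1.19 -0.26]
rot deg [  5.14 -26.67  21.42] shift cm in goal tool axes [-30.45  74.34  13.52] in present axes [-58.53  56.64  -1.78] world tgt [583.  81. 249.]
```

Request:
{"fn": "send_rows", "kwargs": {"targets": [{"ax": 1.03, "ay": -5.33, "az": 4.28, "gripper": -1}, {"ax": 1.03, "ay": -5.33, "az": 4.28}, {"ax": 1.03, "ay": -5.33, "az": 4.28}, {"ax": 1.03, "ay": -5.33, "az": 4.28}, {"ax": 1.03, "ay": -5.33, "az": 4.28}]}}

```text
$.targets[0]: bad value
```

Request:
{"fn": "send_rows", "kwargs": {"targets": [{"x": -1.5, "y": 3.7}, {"x": -1.5, "y": 3.7}, {"x": -1.5, "y": 3.7}, {"x": -1.5, "y": 3.7}, {"x": -1.5, "y": 3.7}]}}

```text
$.targets[0]: bad value
```

Request:
{"fn": "send_rows", "kwargs": {"targets": [{"x": -1.5, "y": 3.7}, {"x": -1.5, "y": 3.7}, {"x": -1.5, "y": 3.7}, {"x": -1.5, "y": 3.7}, {"x": -1.5, "y": 3.7}]}}

```text
$.targets[0]: bad value
```

```bash
python3 -c "
from h import *
go([222,0,110])"
```

```text
t 0.7 board pos [ -82.5 -743.4  245.2] rot rel A (tool axes) [ -5.14  26.67 -21.42] F board [ 0.3  0.2 -0.6] w 85.4 g 0.0 q [-1.07  0.38  0.01 -0.   -1.19 -0.26]
rot deg [  5.14 -26.67  21.42] shift cm in goal tool axes [-30.45  74.34  13.52] in present axes [-58.53  56.64  -1.78] world tgt [583.  81. 249.]
```

Probably every field must be present in each row.

Request:
{"fn": "send_rows", "kwargs": {"targets": [{"x": 0, "y": 0, "z": 0, "ax": 1.03, "ay": -5.33, "az": 4.28, "gripper": -1}, {"x": 0, "y": 0, "z": 0, "ax": 1.03, "ay": -5.33, "az": 4.28, "gripper": -1}, {"x": 0, "y": 0, "z": 0, "ax": 1.03, "ay": -5.33, "az": 4.28, "gripper": -1}, {"x": 0, "y": 0, "z": 0, "ax": 1.03, "ay": -5.33, "az": 4.28, "gripper": -1}, {"x": 0, "y": 0, "z": 0, "ax": 1.03, "ay": -5.33, "az": 4.28, "gripper": -1}]}}

```text
clock: 1.12
position: [147.4, -608.0, 232.2]
ee_rot: [0.071, 0.969, -0.018, 0.235]
contact_force: [-0.5, 0.1, -0.9]
gripper_width: 85.5
grasp_force: 0.0
```

Request:
{"fn": "send_rows", "kwargs": {"targets": [{"x": -1.5, "y": 3.7, "z": 0.3, "ax": 0, "ay": 0, "az": 0, "gripper": -1}, {"x": -1.5, "y": 3.7, "z": 0.3, "ax": 0, "ay": 0, "az": 0, "gripper": -1}, {"x": -1.5, "y": 3.7, "z": 0.3, "ax": 0, "ay": 0, "az": 0, "gripper": -1}, {"x": -1.5, "y": 3.7, "z": 0.3, "ax": 0, "ay": 0, "az": 0, "gripper": -1}, {"x": -1.5, "y": 3.7, "z": 0.3, "ax": 0, "ay": 0, "az": 0, "gripper": -1}]}}

```text
clock: 1.53
position: [246.7, -433.5, 252.2]
ee_rot: [0.07, 0.97, -0.017, 0.233]
contact_force: [1.4, -0.6, 0.4]
gripper_width: 85.5
grasp_force: 0.0
```

Request:
{"fn": "send_rows", "kwargs": {"targets": [{"x": -1.5, "y": 3.7, "z": 0.3, "ax": 0, "ay": 0, "az": 0, "gripper": -1}, {"x": -1.5, "y": 3.7, "z": 0.3, "ax": 0, "ay": 0, "az": 0, "gripper": -1}, {"x": -1.5, "y": 3.7, "z": 0.3, "ax": 0, "ay": 0, "az": 0, "gripper": -1}, {"x": -1.5, "y": 3.7, "z": 0.3, "ax": 0, "ay": 0, "az": 0, "gripper": -1}, {"x": -1.5, "y": 3.7, "z": 0.3, "ax": 0, "ay": 0, "az": 0, "gripper": -1}]}}

```text
clock: 1.95
position: [345.4, -262.2, 273.5]
ee_rot: [0.07, 0.97, -0.017, 0.234]
contact_force: [0.4, -0.8, 0.1]
gripper_width: 85.0
grasp_force: 0.0
```

Request:
{"fn": "send_rows", "kwargs": {"targets": [{"x": -1.5, "y": 3.7, "z": 0.3, "ax": 0, "ay": 0, "az": 0, "gripper": -1}, {"x": -1.5, "y": 3.7, "z": 0.3, "ax": 0, "ay": 0, "az": 0, "gripper": -1}, {"x": -1.5, "y": 3.7, "z": 0.3, "ax": 0, "ay": 0, "az": 0, "gripper": -1}, {"x": -1.5, "y": 3.7, "z": 0.3, "ax": 0, "ay": 0, "az": 0, "gripper": -1}, {"x": -1.5, "y": 3.7, "z": 0.3, "ax": 0, "ay": 0, "az": 0, "gripper": -1}]}}

```text
clock: 2.37
position: [440.0, -96.7, 292.7]
ee_rot: [0.069, 0.97, -0.017, 0.233]
contact_force: [0.2, -0.2, 0.1]
gripper_width: 85.3
grasp_force: 0.0
```

```bash
python3 -c "
from h import *
go([222,0,110])"
```

```text
t 2.37 board pos [ 138.6 -196.2  201.4] rot rel A (tool axes) [-0.03 -0.02 -0.05] F board [ 0.2 -0.2 -0. ] w 85.3 g 0.0 q [ 0.26 -0.21 -0.69  0.29 -0.67 -2.16]
rot deg [0.03 0.02 0.05] shift cm in goal tool axes [-8.34 19.62  9.14] in present axes [-8.36 19.61  9.15] world tgt [583.  81. 249.]
```

Request:
{"fn": "send_rows", "kwargs": {"targets": [{"x": -1.4, "y": 3.3, "z": 1.0, "ax": 0, "ay": 0, "az": 0, "gripper": -1}, {"x": -1.4, "y": 3.3, "z": 1.0, "ax": 0, "ay": 0, "az": 0, "gripper": -1}, {"x": -1.4, "y": 3.3, "z": 1.0, "ax": 0, "ay": 0, "az": 0, "gripper": -1}, {"x": -1.4, "y": 3.3, "z": 1.0, "ax": 0, "ay": 0, "az": 0, "gripper": -1}, {"x": -1.4, "y": 3.3, "z": 1.0, "ax": 0, "ay": 0, "az": 0, "gripper": -1}]}}

```text
clock: 2.78
position: [548.3, 54.2, 279.0]
ee_rot: [0.069, 0.97, -0.017, 0.232]
contact_force: [1.0, -0.8, 1.0]
gripper_width: 85.4
grasp_force: 0.0
```

Request:
{"fn": "send_rows", "kwargs": {"targets": [{"x": -1.3, "y": 3.1, "z": 2.0, "ax": 0, "ay": 0, "az": 0, "gripper": -1}, {"x": 0, "y": 0, "z": 2.0, "ax": 0, "ay": 0, "az": 0, "gripper": -1}, {"x": 0, "y": 0, "z": 2.0, "ax": 0, "ay": 0, "az": 0, "gripper": -1}, {"x": 0, "y": 0, "z": 0, "ax": 0, "ay": 0, "az": 0, "gripper": -1}]}}

```text
clock: 3.12
position: [589.6, 76.8, 226.6]
ee_rot: [0.069, 0.971, -0.019, 0.229]
contact_force: [-0.1, -0.9, -0.2]
gripper_width: 85.5
grasp_force: 0.0
```

Run:
```python
from h import *
go([222,0,32])
B=board()
o=[]
for n in("top","side"):
    im,d=arm.get_image(n);c=proj(n,B[:3,3]+B[:3,:3]@np.array([200,0,30]))[0].astype(int)
    o.append(cv2.resize(im[max(c[1]-60,0):c[1]+60,c[0]-65:c[0]+65,::-1],None,fx=3,fy=3,interpolation=cv2.INTER_CUBIC))
h=min(x.shape[0] for x in o);cv2.imwrite("pics/h1.png",np.hstack([x[:h] for x in o]))
```

```text
t 3.12 board pos [218.4  -3.1  86.5] rot rel A (tool axes) [ 0.28  0.49 -0.09] F board [-0.  -0.9 -0.2] w 85.5 g 0.0 q [ 0.5   0.15 -0.61  0.59 -0.51 -2.69]
rot deg [-0.28 -0.49  0.09] shift cm in goal tool axes [-0.36  0.31  5.45] in present axes [-0.4   0.34  5.45] world tgt [618.  76. 180.]
```

View pics/h1.png

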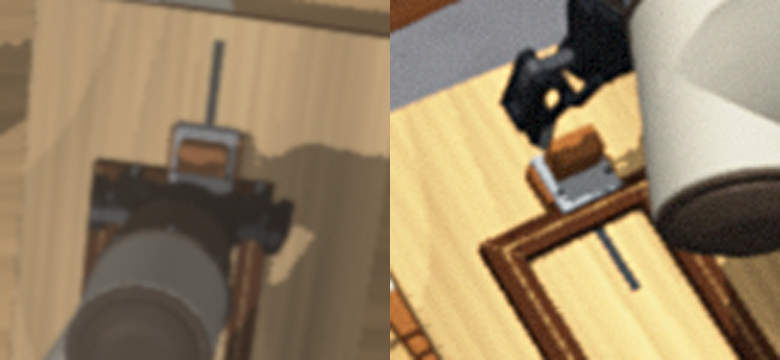

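The crop shows the open fingers above the holder block (block at about (205,155) in the left half), straddling it. I descend.

Request:
{"fn": "send_rows", "kwargs": {"targets": [{"x": -0.4, "y": 0.3, "z": 1.2, "ax": -0.3, "ay": -0.5, "az": 0, "gripper": -1}, {"x": 0, "y": 0, "z": 1.4, "ax": 0, "ay": 0, "az": 0, "gripper": -1}, {"x": 0, "y": 0, "z": 1.4, "ax": 0, "ay": 0, "az": 0, "gripper": -1}, {"x": 0, "y": 0, "z": 1.2, "ax": 0, "ay": 0, "az": 0, "gripper": -1}, {"x": 0, "y": 0, "z": 0, "ax": 0, "ay": 0, "az": 0, "gripper": -0.5}]}}

```text
clock: 3.63
position: [617.8, 75.7, 186.6]
ee_rot: [0.069, 0.969, -0.015, 0.236]
contact_force: [0.3, -0.1, -0.3]
gripper_width: 75.4
grasp_force: 0.0
```

```bash
python3 -c "
from h import *
go([222,0,32])"
```

```text
t 3.63 board pos [ 2.253e+02 -2.000e-01  3.810e+01] rot rel A (tool axes) [-0.19 -0.37  0.01] F board [ 0.2 -0.1 -0.4] w 75.4 g 0.0 q [ 0.43  0.23 -0.67  0.78 -0.36 -2.83]
rot deg [ 0.19  0.37 -0.01] shift cm in goal tool axes [0.33 0.02 0.61] in present axes [0.33 0.02 0.61] world tgt [618.  76. 180.]
```

Request:
{"fn": "send_rows", "kwargs": {"targets": [{"x": 0.1, "y": 0, "z": 0.2, "ax": 0, "ay": 6, "az": 0, "gripper": -0.5}, {"x": 0.1, "y": 0, "z": 0.3, "ax": 0, "ay": 6, "az": 0, "gripper": -0.5}, {"x": 0, "y": 0, "z": 0, "ax": 0, "ay": 0, "az": 0, "gripper": -0.5}]}}

```text
clock: 3.88
position: [626.8, 69.5, 190.7]
ee_rot: [0.077, 0.98, -0.016, 0.183]
contact_force: [1.4, 0.4, 1.1]
gripper_width: 64.0
grasp_force: 0.0
```

```bash
python3 -c "
from h import *
go([222,0,32])"
```

```text
t 3.88 board pos [235.9  -5.   37.4] rot rel A (tool axes) [0.53 5.8  0.69] F board [1.7 0.6 0.4] w 64.0 g 0.0 q [ 0.45  0.27 -0.46  0.4  -0.57 -2.49]
rot deg [-0.53 -5.8  -0.69] shift cm in goal tool axes [1.39 0.5  0.54] in present axes [1.33 0.49 0.67] world tgt [618.  76. 180.]
```

Request:
{"fn": "send_rows", "kwargs": {"targets": [{"x": 0, "y": 0, "z": 0, "ax": 0, "ay": 0, "az": 0, "gripper": -0.5}, {"x": 0, "y": 0, "z": 0, "ax": 0, "ay": 0, "az": 0, "gripper": -0.5}]}}

```text
clock: 4.05
position: [623.8, 67.2, 188.2]
ee_rot: [0.075, 0.98, -0.02, 0.182]
contact_force: [-0.3, 0.1, -1.2]
gripper_width: 64.1
grasp_force: 0.0
```

```bash
python3 -c "
from h import *
go([222,0,32])"
```

```text
t 4.05 board pos [232.4  -7.8  36.3] rot rel A (tool axes) [0.91 5.86 0.34] F board [-0.8  0.  -0.9] w 64.1 g 0.0 q [ 0.45  0.27 -0.47  0.41 -0.56 -2.49]
rot deg [-0.91 -5.86 -0.34] shift cm in goal tool axes [1.04 0.78 0.43] in present axes [0.99 0.78 0.52] world tgt [618.  76. 180.]
```

Request:
{"fn": "send_rows", "kwargs": {"targets": [{"x": 0.3, "y": 0.25, "z": 0.0, "ax": -0.3, "ay": 2, "az": -0.1, "gripper": -0.5}, {"x": 0.3, "y": 0.25, "z": 0.1, "ax": -0.3, "ay": 2, "az": -0.1, "gripper": -0.5}, {"x": 0.3, "y": 0.25, "z": 0.1, "ax": -0.3, "ay": 2, "az": -0.1, "gripper": -0.5}, {"x": 0, "y": 0, "z": 0, "ax": 0, "ay": 0, "az": 0, "gripper": -0.5}]}}

```text
clock: 4.38
position: [617.5, 75.6, 182.7]
ee_rot: [0.072, 0.989, -0.009, 0.131]
contact_force: [-0.5, 0.4, 0.6]
gripper_width: 64.2
grasp_force: 0.0
```

```bash
python3 -c "
from h import *
go([222,0,32])"
```

```text
t 4.38 board pos [223.2  -0.3  34.8] rot rel A (tool axes) [-1.000e-02  1.193e+01  1.800e-01] F board [-0.2  0.4  0.8] w 64.2 g 0.0 q [ 0.45  0.3  -0.35  0.22 -0.71 -2.32]
rot deg [ 1.000e-02 -1.193e+01 -1.800e-01] shift cm in goal tool axes [0.12 0.03 0.28] in present axes [0.06 0.03 0.3 ] world tgt [618.  76. 180.]
```

Request:
{"fn": "send_rows", "kwargs": {"targets": [{"x": 0.05, "y": 0, "z": 0.2, "ax": 0, "ay": 0, "az": -0.2, "gripper": 0.0}, {"x": 0, "y": 0, "z": 0, "ax": 0, "ay": 0, "az": 0, "gripper": 0.5}, {"x": 0, "y": 0, "z": 0, "ax": 0, "ay": 0, "az": 0, "gripper": 1}, {"x": 0, "y": 0, "z": 0, "ax": 0, "ay": 0, "az": 0, "gripper": 1}, {"x": 0, "y": 0, "z": 0, "ax": 0, "ay": 0, "az": 0, "gripper": 1}]}}

```text
clock: 4.8
position: [616.7, 75.9, 180.1]
ee_rot: [0.07, 0.989, -0.009, 0.13]
contact_force: [-3.2, 3.5, 2.7]
gripper_width: 38.6
grasp_force: 61.2
```

```bash
python3 -c "
from h import *
go([292,0,33])"
```

```text
t 4.8 board pos [ 2.214e+02 -1.000e-01  3.280e+01] rot rel A (tool axes) [-0.03 12.   -0.06] F board [-2.   3.   4.1] w 38.6 g 61.2 q [ 0.45  0.31 -0.36  0.22 -0.7  -2.32]
rot deg [  0.03 -12.     0.06] shift cm in goal tool axes [-7.06  0.01 -0.02] in present axes [-6.9   0.01 -1.49] world tgt [679.  67. 212.]
```

Request:
{"fn": "send_rows", "kwargs": {"targets": [{"x": -0.8, "y": 0, "z": -0.17, "ax": 0, "ay": 0, "az": 0, "gripper": 1}, {"x": -0.8, "y": 0, "z": -0.17, "ax": 0, "ay": 0, "az": 0, "gripper": 1}, {"x": -0.8, "y": 0, "z": -0.17, "ax": 0, "ay": 0, "az": 0, "gripper": 1}, {"x": -0.8, "y": 0, "z": -0.17, "ax": 0, "ay": 0, "az": 0, "gripper": 1}]}}

```text
clock: 5.13
position: [644.9, 71.7, 194.5]
ee_rot: [0.071, 0.989, -0.009, 0.129]
contact_force: [-5.9, 4.9, 3.0]
gripper_width: 38.6
grasp_force: 61.4
```

```bash
python3 -c "
from h import *
go([288,0,33])"
```

```text
t 5.13 board pos [ 2.533e+02 -2.000e-01  3.280e+01] rot rel A (tool axes) [ 0.   12.15 -0.04] F board [-4.5  4.   5.6] w 38.6 g 61.4 q [ 0.42  0.34 -0.26  0.2  -0.76 -2.26]
rot deg [ -0.   -12.15   0.04] shift cm in goal tool axes [-3.47  0.02 -0.02] in present axes [-3.39  0.02 -0.75] world tgt [675.  68. 211.]
```

Request:
{"fn": "send_rows", "kwargs": {"targets": [{"x": -0.8, "y": 0, "z": -0.18, "ax": 0, "ay": 0, "az": 0, "gripper": 1}, {"x": -0.8, "y": 0, "z": -0.18, "ax": 0, "ay": 0, "az": 0, "gripper": 1}, {"x": -0.8, "y": 0, "z": -0.18, "ax": 0, "ay": 0, "az": 0, "gripper": 1}, {"x": -0.8, "y": 0, "z": -0.18, "ax": 0, "ay": 0, "az": 0, "gripper": 1}, {"x": 0, "y": 0, "z": 0, "ax": 0, "ay": 0, "az": 0, "gripper": 1}]}}

```text
clock: 5.55
position: [675.0, 67.4, 210.1]
ee_rot: [0.071, 0.989, -0.009, 0.13]
contact_force: [-1.8, 2.3, 2.4]
gripper_width: 39.0
grasp_force: 61.3
```

```bash
python3 -c "
from h import *
go([288,0,33])"
```

```text
t 5.55 board pos [ 2.875e+02 -2.000e-01  3.280e+01] rot rel A (tool axes) [ 0.   12.04 -0.03] F board [-0.8  2.   3.1] w 39.0 g 61.3 q [ 0.39  0.37 -0.16  0.18 -0.82 -2.22]
rot deg [ -0.   -12.04   0.03] shift cm in goal tool axes [-0.05  0.02 -0.02] in present axes [-0.05  0.02 -0.03] world tgt [675.  68. 211.]
```

Request:
{"fn": "send_rows", "kwargs": {"targets": [{"x": 0, "y": 0, "z": 0, "ax": 0, "ay": 0, "az": 0, "gripper": -0.2}, {"x": 0, "y": 0, "z": 0, "ax": 0, "ay": 0, "az": 0, "gripper": -0.2}, {"x": 0, "y": 0, "z": 0, "ax": 0, "ay": 0, "az": 0, "gripper": -0.2}, {"x": 0, "y": 0, "z": -2.5, "ax": 0, "ay": 0, "az": 0, "gripper": -0.2}, {"x": 0, "y": 0, "z": -3, "ax": 0, "ay": 0, "az": 0, "gripper": -0.2}]}}

```text
clock: 5.97
position: [659.3, 68.5, 260.3]
ee_rot: [0.071, 0.989, -0.011, 0.127]
contact_force: [0.9, 1.0, 0.8]
gripper_width: 51.5
grasp_force: 0.0
```

```bash
python3 -c "
from h import *
go([100,-49,70])"
```

```text
t 5.97 board pos [296.3  -1.3  84.7] rot rel A (tool axes) [ 0.16 12.36 -0.02] F board [1.  1.2 0.4] w 51.5 g 0.0 q [ 0.41  0.31 -0.11  0.17 -0.93 -2.21]
rot deg [ -0.16 -12.36   0.02] shift cm in goal tool axes [19.63 -4.77  1.47] in present axes [18.86 -4.75  5.64] world tgt [486.  45. 158.]
```

Request:
{"fn": "send_rows", "kwargs": {"targets": [{"x": 3.1, "y": -0.8, "z": 0.6, "ax": 0, "ay": 0, "az": 0, "gripper": -0.3}, {"x": 3.1, "y": -0.8, "z": 0.6, "ax": 0, "ay": 0, "az": 0, "gripper": -0.4}, {"x": 3.1, "y": -0.8, "z": 0.6, "ax": 0, "ay": 0, "az": 0, "gripper": -0.4}, {"x": 3.1, "y": -0.8, "z": 0.6, "ax": 0, "ay": 0, "az": 0, "gripper": -0.4}, {"x": 3.1, "y": -0.8, "z": 0.6, "ax": 0, "ay": 0, "az": 0, "gripper": -0.4}]}}

```text
clock: 6.38
position: [513.1, 49.5, 193.6]
ee_rot: [0.071, 0.989, -0.009, 0.131]
contact_force: [-0.2, 0.1, 0.2]
gripper_width: 59.7
grasp_force: 0.0
```

```bash
python3 -c "
from h import *
go([100,-49,50])"
```

```text
t 6.38 board pos [139.5 -41.   89.7] rot rel A (tool axes) [-0.05 11.97  0.02] F board [-0.1  0.   0.3] w 59.7 g 0.0 q [ 0.5   0.11 -0.58  0.25 -0.68 -2.39]
rot deg [  0.05 -11.97  -0.02] shift cm in goal tool axes [ 3.95 -0.8   3.97] in present axes [ 3.04 -0.8   4.7 ] world tgt [495.  44. 140.]
```

Request:
{"fn": "send_rows", "kwargs": {"targets": [{"x": 0.52, "y": -0.16, "z": 1.33, "ax": 0, "ay": 0, "az": 0, "gripper": -0.4}, {"x": 0.52, "y": -0.16, "z": 1.33, "ax": 0, "ay": 0, "az": 0, "gripper": -0.4}, {"x": 0.52, "y": -0.16, "z": 1.33, "ax": 0, "ay": 0, "az": 0, "gripper": -0.4}, {"x": 0.52, "y": -0.16, "z": 1.33, "ax": 0, "ay": 0, "az": 0, "gripper": -0.4}, {"x": 0.52, "y": -0.16, "z": 1.33, "ax": 0, "ay": 0, "az": 0, "gripper": -0.4}]}}

```text
clock: 6.8
position: [505.5, 43.2, 122.9]
ee_rot: [0.071, 0.989, -0.009, 0.131]
contact_force: [0.1, -0.3, -0.2]
gripper_width: 60.3
grasp_force: 0.0
```

Run:
```python
from h import *
go([100,-49,3])
im,d=arm.get_image("side");im2,d=arm.get_image("top")
a=cv2.resize(im[130:300,170:380,::-1],None,fx=2,fy=2);b=cv2.resize(im2[70:240,220:400,::-1],None,fx=2,fy=2)
cv2.imwrite("pics/f1.png",np.hstack([a,b]))
```

```text
t 6.8 board pos [101.5 -48.3  29.7] rot rel A (tool axes) [-0.08 11.95 -0.  ] F board [ 0.  -0.3 -0.2] w 60.3 g 0.0 q [ 0.48  0.19 -0.73  0.35 -0.45 -2.5 ]
rot deg [  0.08 -11.95   0.  ] shift cm in goal tool axes [ 0.15 -0.07  2.67] in present axes [-0.41 -0.07  2.64] world tgt [516.  41.  98.]
```

View pics/f1.png

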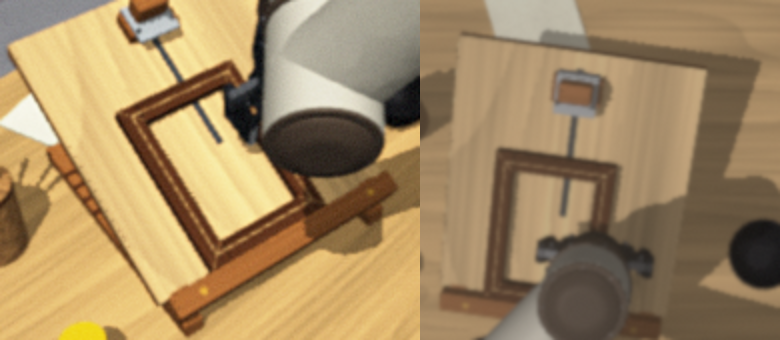

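The holder is up clear, and the frame is still square on the ledge. The fingers, at (550,248) and (645,258), straddle the right rail at about (605,250).

Request:
{"fn": "send_rows", "kwargs": {"targets": [{"x": -0.1, "y": 0, "z": 0.65, "ax": 0, "ay": 0, "az": 0, "gripper": -0.4}, {"x": -0.1, "y": 0, "z": 0.65, "ax": 0, "ay": 0, "az": 0, "gripper": -0.4}, {"x": -0.1, "y": 0, "z": 0.65, "ax": 0, "ay": 0, "az": 0, "gripper": -0.4}, {"x": -0.1, "y": 0, "z": 0.5, "ax": 0, "ay": 0, "az": 0, "gripper": -0.4}, {"x": 0, "y": 0, "z": 0, "ax": 0, "ay": 0, "az": 0, "gripper": -0.4}]}}

```text
clock: 7.32
position: [515.8, 41.6, 99.5]
ee_rot: [0.071, 0.989, -0.009, 0.13]
contact_force: [0.1, -0.5, 0.7]
gripper_width: 59.3
grasp_force: 0.0
```

```bash
python3 -c "
from h import *
go([100,-49,3])"
```

```text
t 7.32 board pos [100.2 -48.4   4.1] rot rel A (tool axes) [ 2.000e-02  1.207e+01 -1.000e-02] F board [ 0.5 -0.5  0.6] w 59.3 g 0.0 q [ 0.46  0.25 -0.75  0.4  -0.38 -2.53]
rot deg [-2.000e-02 -1.207e+01  1.000e-02] shift cm in goal tool axes [ 0.02 -0.06  0.11] in present axes [-0.01 -0.06  0.11] world tgt [516.  41.  98.]
```

Request:
{"fn": "send_rows", "kwargs": {"targets": [{"x": 0, "y": 0, "z": 0.15, "ax": 0, "ay": 0, "az": 0, "gripper": 0}, {"x": 0, "y": 0, "z": 0, "ax": 0, "ay": 0, "az": 0, "gripper": 1}, {"x": 0, "y": 0, "z": 0, "ax": 0, "ay": 0, "az": 0, "gripper": 1}, {"x": 0, "y": 0, "z": 0, "ax": 0, "ay": 0, "az": 0, "gripper": 1}, {"x": 0, "y": 0, "z": 0, "ax": 0, "ay": 0, "az": 0, "gripper": 1}]}}

```text
clock: 7.73
position: [516.2, 41.9, 99.5]
ee_rot: [0.071, 0.989, -0.009, 0.131]
contact_force: [-1.7, -0.6, 3.4]
gripper_width: 22.8
grasp_force: 60.0
```

```bash
python3 -c "
from h import *
go([100,-49,40])"
```

```text
t 7.73 board pos [100.4 -48.1   3.9] rot rel A (tool axes) [-0.06 11.97 -0.  ] F board [ 0.1 -0.8  3.7] w 22.8 g 60.0 q [ 0.46  0.25 -0.76  0.41 -0.38 -2.53]
rot deg [  0.06 -11.97   0.  ] shift cm in goal tool axes [ 0.04 -0.09 -3.61] in present axes [ 0.79 -0.09 -3.52] world tgt [500.  43. 131.]
```

Request:
{"fn": "send_rows", "kwargs": {"targets": [{"x": 0.2, "y": 0, "z": -0.98, "ax": 0, "ay": 0, "az": 0, "gripper": 1}, {"x": 0.2, "y": 0, "z": -0.98, "ax": 0, "ay": 0, "az": 0, "gripper": 1}, {"x": 0.2, "y": 0, "z": -0.98, "ax": 0, "ay": 0, "az": 0, "gripper": 1}, {"x": 0.2, "y": 0, "z": -0.98, "ax": 0, "ay": 0, "az": 0, "gripper": 1}, {"x": 0.2, "y": 0, "z": -0.98, "ax": 0, "ay": 0, "az": 0, "gripper": 1}]}}

```text
clock: 8.15
position: [492.9, 44.6, 143.4]
ee_rot: [0.071, 0.989, -0.01, 0.129]
contact_force: [0.2, -0.1, -2.4]
gripper_width: 22.6
grasp_force: 59.3
```

Request:
{"fn": "send_rows", "kwargs": {"targets": [{"x": 0, "y": 0, "z": 0, "ax": 0.62, "ay": 0, "az": -2.93, "gripper": 1}, {"x": 0, "y": 0, "z": 0, "ax": 0.62, "ay": 0, "az": -2.93, "gripper": 1}, {"x": 0, "y": 0, "z": 0, "ax": 0.62, "ay": 0, "az": -2.93, "gripper": 1}, {"x": 0, "y": 0, "z": 0, "ax": 0.62, "ay": 0, "az": -2.93, "gripper": 1}, {"x": 0, "y": 0, "z": 0, "ax": 0.62, "ay": 0, "az": -2.93, "gripper": 1}]}}

```text
clock: 8.57
position: [493.3, 44.6, 143.2]
ee_rot: [-0.054, 0.989, -0.053, 0.125]
contact_force: [-0.7, 0.4, -1.9]
gripper_width: 22.6
grasp_force: 59.3
```

```bash
python3 -c "
from h import *
go([100,-48,54],15)"
```

```text
t 8.57 board pos [ 99.7 -48.7  53.4] rot rel A (tool axes) [  1.57  12.02 -15.09] F board [-1.5  0.3 -1.3] w 22.6 g 59.3 q [ 0.52  0.15 -0.75  0.42 -0.53 -2.33]
rot deg [ 1.000e-02 -1.209e+01  1.500e-01] shift cm in goal tool axes [-0.05  0.06 -0.06] in present axes [-0.03  0.06 -0.07] world tgt [493.  45. 144.]
```

Request:
{"fn": "send_rows", "kwargs": {"targets": [{"x": 0, "y": 0, "z": 0, "ax": 1.04, "ay": 0, "az": -4.89, "gripper": 1}, {"x": 0, "y": 0, "z": 0, "ax": 1.04, "ay": 0, "az": -4.89, "gripper": 1}, {"x": 0, "y": 0, "z": 0, "ax": 1.04, "ay": 0, "az": -4.89, "gripper": 1}, {"x": 0, "y": 0, "z": 0, "ax": 1.04, "ay": 0, "az": -4.89, "gripper": 1}, {"x": 0, "y": 0, "z": 0, "ax": 1.04, "ay": 0, "az": -4.89, "gripper": 1}]}}

```text
clock: 8.98
position: [493.4, 44.8, 143.2]
ee_rot: [-0.257, 0.952, -0.123, 0.113]
contact_force: [-0.2, -0.9, -3.1]
gripper_width: 22.7
grasp_force: 59.3
```

Request:
{"fn": "send_rows", "kwargs": {"targets": [{"x": 0, "y": 0, "z": 0, "ax": 1.04, "ay": 0, "az": -4.89, "gripper": 1}, {"x": 0, "y": 0, "z": 0, "ax": 1.04, "ay": 0, "az": -4.89, "gripper": 1}, {"x": 0, "y": 0, "z": 0, "ax": 1.04, "ay": 0, "az": -4.89, "gripper": 1}, {"x": 0, "y": 0, "z": 0, "ax": 1.04, "ay": 0, "az": -4.89, "gripper": 1}, {"x": 0, "y": 0, "z": 0, "ax": 1.04, "ay": 0, "az": -4.89, "gripper": 1}]}}

```text
clock: 9.4
position: [493.5, 45.0, 143.2]
ee_rot: [-0.447, 0.869, -0.187, 0.097]
contact_force: [-0.1, -1.2, -2.0]
gripper_width: 22.6
grasp_force: 59.3
```

Request:
{"fn": "send_rows", "kwargs": {"targets": [{"x": 0, "y": 0, "z": 0, "ax": 1.04, "ay": 0, "az": -4.89, "gripper": 1}, {"x": 0, "y": 0, "z": 0, "ax": 1.04, "ay": 0, "az": -4.89, "gripper": 1}, {"x": 0, "y": 0, "z": 0, "ax": 1.04, "ay": 0, "az": -4.89, "gripper": 1}, {"x": 0, "y": 0, "z": 0, "ax": 1.04, "ay": 0, "az": -4.89, "gripper": 1}, {"x": 0, "y": 0, "z": 0, "ax": 1.04, "ay": 0, "az": -4.89, "gripper": 1}]}}

```text
clock: 9.82
position: [493.4, 45.2, 143.1]
ee_rot: [-0.617, 0.746, -0.242, 0.075]
contact_force: [-0.6, -0.1, -2.0]
gripper_width: 22.7
grasp_force: 59.3
```

```bash
python3 -c "
from h import *
go([142,0,54],90)
B,A,s,Rt,p=now(False)
T=R.from_rotvec(np.radians(90)*B[:3,2])*R.from_matrix(A)*R.from_rotvec([0,12,0],degrees=True)
print('rot err to tilted goal',(Rt.inv()*T).as_rotvec(degrees=True).round(2))"
```

```text
t 9.82 board pos [ 99.7 -48.1  53.3] rot rel A (tool axes) [  9.33   9.41 -89.9 ] F board [-1.4 -0.2 -1.5] w 22.7 g 59.3 q [ 0.46  0.13 -1.    1.24 -0.46 -1.79]
rot deg [  0.05 -11.93   0.26] shift cm in goal tool axes [-4.81 -4.23 -0.07] in present axes [-4.67 -4.25 -1.06] world tgt [537.  87. 163.]
rot err to tilted goal [0.02 0.07 0.26]
```

Request:
{"fn": "send_rows", "kwargs": {"targets": [{"x": -1.18, "y": -1.04, "z": -0.27, "ax": 0, "ay": 0, "az": 0, "gripper": 1}, {"x": -1.18, "y": -1.04, "z": -0.27, "ax": 0, "ay": 0, "az": 0, "gripper": 1}, {"x": -1.18, "y": -1.04, "z": -0.27, "ax": 0, "ay": 0, "az": 0, "gripper": 1}, {"x": -1.18, "y": -1.04, "z": -0.27, "ax": 0, "ay": 0, "az": 0.26, "gripper": 1}, {"x": 0, "y": 0, "z": 0, "ax": 0, "ay": 0, "az": 0, "gripper": 1}]}}

```text
clock: 10.23
position: [539.7, 90.8, 164.3]
ee_rot: [-0.614, 0.748, -0.241, 0.078]
contact_force: [-0.4, 0.8, -2.0]
gripper_width: 22.7
grasp_force: 59.4
```

Run:
```python
from h import *
go([141,0.4,10],90)
im,d=arm.get_image("side");im2,d=arm.get_image("top")
a=cv2.resize(im[130:300,170:380,::-1],None,fx=2,fy=2);b=cv2.resize(im2[70:240,220:400,::-1],None,fx=2,fy=2)
cv2.imwrite("pics/f2.png",np.hstack([a,b]))
```

```text
t 10.23 board pos [144.3   3.6  54.4] rot rel A (tool axes) [  9.31   9.07 -89.41] F board [-1.3  0.8 -1.5] w 22.7 g 59.4 q [ 0.57  0.19 -0.84  1.02 -0.55 -1.66]
rot deg [ -0.15 -11.71  -0.25] shift cm in goal tool axes [0.32 0.33 4.44] in present axes [-0.59  0.35  4.41] world tgt [556.  85. 123.]
```

View pics/f2.png

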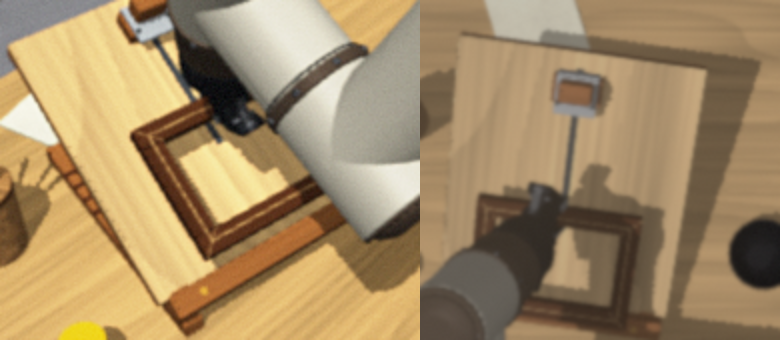

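The frame has turned and hangs square above the board, with the holder clear above it. I lower it.

Request:
{"fn": "send_rows", "kwargs": {"targets": [{"x": -0.12, "y": 0.07, "z": 0.88, "ax": 0, "ay": 0, "az": -0.2, "gripper": 1}, {"x": -0.12, "y": 0.07, "z": 0.88, "ax": 0, "ay": 0, "az": 0, "gripper": 1}, {"x": -0.12, "y": 0.07, "z": 0.88, "ax": 0, "ay": 0, "az": 0, "gripper": 1}, {"x": -0.12, "y": 0.07, "z": 0.88, "ax": 0, "ay": 0, "az": 0, "gripper": 1}, {"x": 0, "y": 0, "z": 0, "ax": 0, "ay": 0, "az": 0, "gripper": 1}]}}

```text
clock: 10.75
position: [549.2, 81.6, 128.7]
ee_rot: [-0.614, 0.748, -0.241, 0.074]
contact_force: [-0.6, -0.6, -2.3]
gripper_width: 22.3
grasp_force: 59.8
```

Run:
```python
from h import *
go([141,0.4,5],90)
B,A,s,Rt,p=now(False)
T=R.from_rotvec(np.radians(90)*B[:3,2])*R.from_matrix(A)*R.from_rotvec([0,12,0],degrees=True)
print('rot err to tilted goal',(Rt.inv()*T).as_rotvec(degrees=True).round(2))
```

```text
t 10.75 board pos [137.8  -4.1  17.8] rot rel A (tool axes) [  9.35   9.62 -89.58] F board [-1.5 -0.7 -1.9] w 22.3 g 59.8 q [ 0.48  0.25 -0.88  1.23 -0.47 -1.8 ]
rot deg [  0.17 -12.08  -0.06] shift cm in goal tool axes [-0.45 -0.32  1.28] in present axes [-0.71 -0.33  1.15] world tgt [558.  85. 119.]
rot err to tilted goal [ 0.17 -0.08 -0.04]
```

Request:
{"fn": "send_rows", "kwargs": {"targets": [{"x": -0.22, "y": -0.2, "z": 0, "ax": 0, "ay": 0, "az": 0, "gripper": 1}, {"x": -0.22, "y": -0.2, "z": 0, "ax": 0, "ay": 0, "az": 0, "gripper": 1}, {"x": -0.1, "y": 0, "z": 0.4, "ax": 0, "ay": 0, "az": 0, "gripper": 1}, {"x": -0.1, "y": 0, "z": 0.4, "ax": 0, "ay": 0, "az": 0, "gripper": 1}, {"x": 0, "y": 0, "z": 0, "ax": 0, "ay": 0, "az": 0, "gripper": 1}]}}

```text
clock: 11.17
position: [558.5, 86.6, 123.6]
ee_rot: [-0.614, 0.747, -0.242, 0.075]
contact_force: [-0.9, -0.6, -2.0]
gripper_width: 22.6
grasp_force: 59.8
```

Run:
```python
from h import *
go([141,0.4,5],90)
```

```text
t 11.17 board pos [143.    2.2   9.3] rot rel A (tool axes) [  9.37   9.43 -89.59] F board [-1.6 -0.7 -1.4] w 22.6 g 59.8 q [ 0.47  0.27 -0.87  1.26 -0.46 -1.83]
rot deg [  0.04 -11.97  -0.05] shift cm in goal tool axes [0.18 0.2  0.43] in present axes [0.08 0.2  0.46] world tgt [558.  85. 119.]
```

Request:
{"fn": "send_rows", "kwargs": {"targets": [{"x": 0.05, "y": 0.05, "z": 0.15, "ax": 0, "ay": 0, "az": 0, "gripper": 1}, {"x": 0.05, "y": 0.05, "z": 0.15, "ax": 0, "ay": 0, "az": 0, "gripper": 1}, {"x": 0, "y": 0, "z": 0.15, "ax": 0, "ay": 0, "az": 0, "gripper": 1}, {"x": 0, "y": 0, "z": 0.1, "ax": 0, "ay": 0, "az": 0, "gripper": 1}, {"x": 0, "y": 0, "z": 0, "ax": 0, "ay": 0, "az": 0, "gripper": 1}]}}

```text
clock: 11.58
position: [559.8, 84.0, 118.9]
ee_rot: [-0.614, 0.747, -0.242, 0.075]
contact_force: [-0.7, 0.4, -1.5]
gripper_width: 22.7
grasp_force: 59.8
```

Run:
```python
from h import *
go([138,0.4,4],90)
```

```text
t 11.58 board pos [142.3  -0.2   4.5] rot rel A (tool axes) [  9.39   9.41 -89.54] F board [-1.3  0.3 -1. ] w 22.7 g 59.8 q [ 0.45  0.28 -0.88  1.3  -0.45 -1.85]
rot deg [ 1.000e-02 -1.197e+01 -1.000e-01] shift cm in goal tool axes [-0.06  0.43  0.05] in present axes [-0.07  0.43  0.03] world tgt [556.  85. 117.]
```

Nearly flat on the board. I press down 1 mm more, then slide toward the ledge in small steps and watch the force.

Request:
{"fn": "send_rows", "kwargs": {"targets": [{"x": 0, "y": 0.05, "z": 0.1, "ax": 0, "ay": 0, "az": 0, "gripper": 1}, {"x": -0.05, "y": 0.1, "z": 0, "ax": 0, "ay": 0, "az": 0, "gripper": 1}, {"x": 0, "y": 0.1, "z": 0, "ax": 0, "ay": 0, "az": 0, "gripper": 1}, {"x": 0, "y": 0.1, "z": 0, "ax": 0, "ay": 0, "az": 0, "gripper": 1}, {"x": 0, "y": 0, "z": 0, "ax": 0, "ay": 0, "az": 0, "gripper": 1}]}}

```text
clock: 12.0
position: [557.6, 85.2, 117.1]
ee_rot: [-0.614, 0.747, -0.242, 0.076]
contact_force: [-0.2, -0.4, 1.9]
gripper_width: 22.2
grasp_force: 60.9
```

Run:
```python
from h import *
go([138,0.4,4],90)
```

```text
t 12.0 board pos [139.4   0.6   3.9] rot rel A (tool axes) [  9.41   9.3  -89.56] F board [ 0.7 -0.4  1.7] w 22.2 g 60.9 q [ 0.45  0.28 -0.89  1.32 -0.45 -1.87]
rot deg [ -0.07 -11.92  -0.09] shift cm in goal tool axes [ 0.02  0.14 -0.01] in present axes [ 0.02  0.14 -0.  ] world tgt [556.  85. 117.]
```

Request:
{"fn": "send_rows", "kwargs": {"targets": [{"x": 0, "y": 0.1, "z": 0, "ax": 0, "ay": 0, "az": 0, "gripper": 1}, {"x": 0, "y": 0.1, "z": 0, "ax": 0, "ay": 0, "az": 0, "gripper": 1}, {"x": 0, "y": 0, "z": 0, "ax": 0, "ay": 0, "az": 0, "gripper": 1}]}}

```text
clock: 12.25
position: [555.9, 85.5, 116.3]
ee_rot: [-0.614, 0.747, -0.242, 0.076]
contact_force: [-0.1, 0.9, 4.6]
gripper_width: 22.4
grasp_force: 61.3
```

Run:
```python
from h import *
go([138,0.4,4],90)
```

```text
t 12.25 board pos [137.5   0.7   3.9] rot rel A (tool axes) [  9.42   9.3  -89.55] F board [1.9 0.9 4.2] w 22.4 g 61.3 q [ 0.45  0.28 -0.89  1.33 -0.45 -1.88]
rot deg [ -0.08 -11.92  -0.09] shift cm in goal tool axes [ 0.03 -0.05 -0.01] in present axes [ 0.03 -0.05 -0.  ] world tgt [556.  85. 117.]
```

Request:
{"fn": "send_rows", "kwargs": {"targets": [{"x": 0, "y": 0.1, "z": 0, "ax": 0, "ay": 0, "az": 0, "gripper": 1}, {"x": 0, "y": 0.1, "z": 0, "ax": 0, "ay": 0, "az": 0, "gripper": 1}, {"x": 0, "y": 0, "z": 0, "ax": 0, "ay": 0, "az": 0, "gripper": 1}]}}

```text
clock: 12.5
position: [555.7, 85.5, 116.6]
ee_rot: [-0.613, 0.747, -0.243, 0.077]
contact_force: [6.7, -1.7, 3.6]
gripper_width: 22.4
grasp_force: 60.1
```

Run:
```python
from h import *
go([138,0.4,4],90)
```

```text
t 12.5 board pos [137.5   0.7   4.3] rot rel A (tool axes) [  9.58   9.21 -89.48] F board [ 7.7 -0.7  0.1] w 22.4 g 60.1 q [ 0.45  0.28 -0.89  1.33 -0.45 -1.89]
rot deg [ -0.24 -11.97  -0.16] shift cm in goal tool axes [ 0.03 -0.05  0.03] in present axes [ 0.03 -0.05  0.03] world tgt [556.  85. 117.]
```

Seated on the ledge at 7.7 N. I back off the preload, release, and lift away along the tool axis.

Request:
{"fn": "send_rows", "kwargs": {"targets": [{"x": 0, "y": -0.1, "z": 0.05, "ax": 0, "ay": 0, "az": 0, "gripper": 1}, {"x": 0, "y": 0, "z": 0, "ax": 0, "ay": 0, "az": 0, "gripper": 0}, {"x": 0, "y": 0, "z": 0, "ax": 0, "ay": 0, "az": 0, "gripper": -0.2}, {"x": 0, "y": 0, "z": 0, "ax": 0, "ay": 0, "az": 0, "gripper": -0.2}, {"x": 0, "y": 0, "z": -0.5, "ax": 0, "ay": 0, "az": 0, "gripper": -0.2}]}}

```text
clock: 12.92
position: [551.7, 85.8, 117.6]
ee_rot: [-0.614, 0.748, -0.241, 0.074]
contact_force: [0.2, -0.2, 0.5]
gripper_width: 51.5
grasp_force: 0.0
```

Request:
{"fn": "send_rows", "kwargs": {"targets": [{"x": 0, "y": 0, "z": -2, "ax": 0, "ay": 0, "az": 0, "gripper": -0.2}, {"x": 0, "y": 0, "z": -2, "ax": 0, "ay": 0, "az": 0, "gripper": -0.2}, {"x": 0, "y": 0, "z": -2, "ax": 0, "ay": 0, "az": 0, "gripper": -0.2}, {"x": 0, "y": 0, "z": -2, "ax": 0, "ay": 0, "az": 0, "gripper": -0.2}]}}

```text
clock: 13.25
position: [518.7, 108.0, 188.4]
ee_rot: [-0.615, 0.747, -0.241, 0.075]
contact_force: [-0.1, 0.3, -0.0]
gripper_width: 51.2
grasp_force: 0.0
```

Run:
```python
from h import *
go([287,0,90],0)
im,d=arm.get_image("side");im2,d=arm.get_image("top");np.save("pics/f3s.npy",im);np.save("pics/f3t.npy",im2)
B=board()
cv2.imwrite("pics/f3.png",np.hstack([rect(n,i[:,:,::-1].copy(),B,18,-45,345) for n,i in(("top",im2),("side",im))]))
```

```text
t 13.25 board pos [134.6  17.7  86.4] rot rel A (tool axes) [  9.31   9.52 -89.59] F board [-0.1  0.3  0. ] w 51.2 g 0.0 q [ 0.68  0.15 -0.8   0.88 -0.65 -1.59]
rot deg [-9.31 -9.52 89.59] shift cm in goal tool axes [-15.24  -1.77  -0.36] in present axes [  1.8  -15.24  -0.03] world tgt [649.  71. 261.]
```

View pics/f3.png

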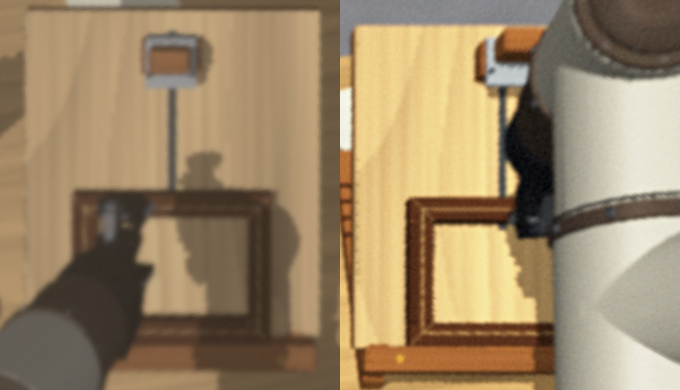

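The frame lies flat on the ledge, square to it. It spans cols 74 to 271 in the top-camera half and the slot is at 172, so it is centred. Next I grip the block from the current tool orientation, closing along the slope, and slide the holder down.

Request:
{"fn": "send_rows", "kwargs": {"targets": [{"x": 0.36, "y": -3.05, "z": 0, "ax": 0, "ay": 0, "az": 0, "gripper": -0.5}, {"x": 0.36, "y": -3.05, "z": 0, "ax": 0, "ay": 0, "az": 0, "gripper": -0.5}, {"x": 0.36, "y": -3.05, "z": 0, "ax": 0, "ay": 0, "az": 0, "gripper": -0.5}, {"x": 0.36, "y": -3.05, "z": 0, "ax": 0, "ay": 0, "az": 0, "gripper": -0.5}, {"x": 0.36, "y": -3.05, "z": 0, "ax": 0, "ay": 0, "az": 0, "gripper": -0.5}]}}

```text
clock: 13.77
position: [650.9, 70.1, 260.3]
ee_rot: [-0.614, 0.747, -0.241, 0.074]
contact_force: [-0.4, 0.8, -0.2]
gripper_width: 63.9
grasp_force: 0.0
```

Request:
{"fn": "send_rows", "kwargs": {"targets": [{"x": 0, "y": 0, "z": 0, "ax": 0, "ay": 0, "az": 0, "gripper": -0.5}]}}

```text
clock: 13.85
position: [654.6, 70.9, 263.1]
ee_rot: [-0.613, 0.748, -0.242, 0.078]
contact_force: [1.0, 0.5, 0.7]
gripper_width: 64.0
grasp_force: 0.0
```

Run:
```python
from h import *
go([287,0,34],90)
```

```text
t 13.85 board pos [293.1   0.3  89.4] rot rel A (tool axes) [  9.49   9.15 -89.38] F board [1.1 0.6 0.2] w 64.0 g 0.0 q [ 0.5   0.26 -0.41  0.68 -0.76 -1.17]
rot deg [ -0.22 -11.88  -0.27] shift cm in goal tool axes [0.03 0.61 5.54] in present axes [-1.1   0.63  5.43] world tgt [674.  68. 211.]
```

Request:
{"fn": "send_rows", "kwargs": {"targets": [{"x": -0.22, "y": 0.2, "z": 1.08, "ax": 0, "ay": 0, "az": 0, "gripper": -0.5}, {"x": -0.22, "y": 0.2, "z": 1.08, "ax": 0, "ay": 0, "az": -0.3, "gripper": -0.5}, {"x": -0.22, "y": 0.2, "z": 1.08, "ax": 0, "ay": 0, "az": 0, "gripper": -0.5}, {"x": -0.22, "y": 0, "z": 1.08, "ax": 0, "ay": 0, "az": 0, "gripper": -0.5}, {"x": -0.22, "y": 0, "z": 1.08, "ax": 0, "ay": 0, "az": 0, "gripper": -0.5}]}}

```text
clock: 14.27
position: [668.8, 67.8, 207.2]
ee_rot: [-0.617, 0.746, -0.241, 0.074]
contact_force: [0.0, 0.9, 0.5]
gripper_width: 63.6
grasp_force: 0.0
```

Request:
{"fn": "send_rows", "kwargs": {"targets": [{"x": 0, "y": 0, "z": 0, "ax": 0, "ay": 0, "az": 0, "gripper": -0.5}]}}

```text
clock: 14.35
position: [668.6, 67.2, 205.7]
ee_rot: [-0.617, 0.746, -0.241, 0.072]
contact_force: [-0.9, -0.0, -0.7]
gripper_width: 63.9
grasp_force: 0.0
```

Run:
```python
from h import *
go([287,0,34],90)
```

```text
t 14.35 board pos [279.9  -1.4  31.8] rot rel A (tool axes) [  9.28   9.76 -89.94] F board [-1.1 -0.1 -0.2] w 63.9 g 0.0 q [ 0.46  0.33 -0.48  0.78 -0.64 -1.27]
rot deg [  0.31 -12.12   0.31] shift cm in goal tool axes [-0.14 -0.71 -0.22] in present axes [-0.08 -0.71 -0.25] world tgt [674.  68. 211.]
```

Request:
{"fn": "send_rows", "kwargs": {"targets": [{"x": -0.05, "y": -0.35, "z": -0.1, "ax": 0.15, "ay": 0, "az": 0.15, "gripper": -0.5}, {"x": -0.05, "y": -0.35, "z": -0.1, "ax": 0.15, "ay": 0, "az": 0.15, "gripper": -0.5}, {"x": 0, "y": 0, "z": 0, "ax": 0, "ay": 0, "az": 0, "gripper": 0}, {"x": 0, "y": 0, "z": 0, "ax": 0, "ay": 0, "az": 0, "gripper": 0.2}]}}

```text
clock: 14.68
position: [675.7, 69.1, 215.6]
ee_rot: [-0.614, 0.747, -0.244, 0.078]
contact_force: [0.1, 0.3, -0.1]
gripper_width: 40.6
grasp_force: 0.0
```

Run:
```python
from h import *
go([287,0,34],90)
```

```text
t 14.68 board pos [290.3   1.5  37.5] rot rel A (tool axes) [  9.65   9.01 -89.56] F board [-0.   0.3 -0.1] w 40.6 g 0.0 q [ 0.46  0.33 -0.46  0.78 -0.65 -1.26]
rot deg [ -0.41 -11.88  -0.09] shift cm in goal tool axes [0.15 0.33 0.35] in present axes [0.08 0.33 0.37] world tgt [674.  68. 211.]
```

Request:
{"fn": "send_rows", "kwargs": {"targets": [{"x": 0, "y": 0, "z": 0, "ax": 0, "ay": 0, "az": 0, "gripper": 1}, {"x": 0, "y": 0, "z": 0, "ax": 0, "ay": 0, "az": 0, "gripper": 1}, {"x": 0, "y": 0, "z": 0, "ax": 0, "ay": 0, "az": 0, "gripper": 1}, {"x": 0, "y": 0, "z": 0, "ax": 0, "ay": 0, "az": 0, "gripper": 1}]}}

```text
clock: 15.02
position: [675.2, 68.9, 215.2]
ee_rot: [-0.614, 0.747, -0.244, 0.078]
contact_force: [-2.9, 1.5, 3.6]
gripper_width: 22.7
grasp_force: 59.5
```

Run:
```python
from h import *
go([180,0,33],90)
```

```text
t 15.02 board pos [289.8   1.3  37.4] rot rel A (tool axes) [  9.65   9.06 -89.58] F board [-1.2  1.1  4.6] w 22.7 g 59.5 q [ 0.46  0.33 -0.46  0.78 -0.65 -1.26]
rot deg [ -0.37 -11.92  -0.07] shift cm in goal tool axes [ 0.13 10.98  0.44] in present axes [ 0.06 10.98  0.39] world tgt [580.  81. 161.]
```

Request:
{"fn": "send_rows", "kwargs": {"targets": [{"x": 0, "y": 1.2, "z": 0, "ax": 0, "ay": 0, "az": 0, "gripper": 1}, {"x": 0, "y": 1.2, "z": 0, "ax": 0, "ay": 0, "az": 0, "gripper": 1}, {"x": 0, "y": 1.2, "z": 0, "ax": 0, "ay": 0, "az": 0, "gripper": 1}, {"x": 0, "y": 1.2, "z": 0, "ax": 0, "ay": 0, "az": 0, "gripper": 1}, {"x": 0, "y": 0, "z": 0, "ax": 0, "ay": 0, "az": 0, "gripper": 1}]}}

```text
clock: 15.43
position: [632.0, 75.2, 192.9]
ee_rot: [-0.614, 0.746, -0.244, 0.078]
contact_force: [-7.5, 4.2, 6.3]
gripper_width: 22.6
grasp_force: 61.8
```

Run:
```python
from h import *
go([180,0,37.4],90)
```

```text
t 15.43 board pos [240.7   1.3  37.3] rot rel A (tool axes) [  9.61   9.04 -89.64] F board [-4.3  3.1  9.3] w 22.6 g 61.8 q [ 0.49  0.29 -0.6   0.88 -0.6  -1.4 ]
rot deg [ -0.36 -11.87  -0.  ] shift cm in goal tool axes [ 0.13  6.07 -0.01] in present axes [ 0.14  6.07 -0.02] world tgt [578.  82. 165.]
```

Request:
{"fn": "send_rows", "kwargs": {"targets": [{"x": 0.02, "y": 1.2, "z": 0, "ax": 0, "ay": 0, "az": 0, "gripper": 1}, {"x": 0.02, "y": 1.2, "z": 0, "ax": 0, "ay": 0, "az": 0, "gripper": 1}, {"x": 0.02, "y": 1.2, "z": 0, "ax": 0, "ay": 0, "az": 0, "gripper": 1}, {"x": 0.02, "y": 1.2, "z": 0, "ax": 0, "ay": 0, "az": 0, "gripper": 1}, {"x": 0, "y": 0, "z": 0, "ax": 0, "ay": 0, "az": 0, "gripper": 1}]}}

```text
clock: 15.85
position: [590.1, 81.3, 171.3]
ee_rot: [-0.615, 0.746, -0.243, 0.079]
contact_force: [-8.9, 5.3, 7.5]
gripper_width: 22.7
grasp_force: 62.2
```

Run:
```python
from h import *
go([174,0,37.4],90)
im,d=arm.get_image("side");im2,d=arm.get_image("top")
a=cv2.resize(im[130:300,170:380,::-1],None,fx=2,fy=2);b=cv2.resize(im2[70:240,220:400,::-1],None,fx=2,fy=2)
cv2.imwrite("pics/f4.png",np.hstack([a,b]))
```

```text
t 15.85 board pos [193.2   1.4  37.3] rot rel A (tool axes) [  9.56   8.91 -89.68] F board [-5.1  4.  11. ] w 22.7 g 62.2 q [ 0.51  0.25 -0.73  0.99 -0.55 -1.56]
rot deg [ -0.41 -11.76   0.03] shift cm in goal tool axes [ 0.14  1.92 -0.01] in present axes [0.14 1.92 0.01] world tgt [573.  82. 163.]
```

View pics/f4.png

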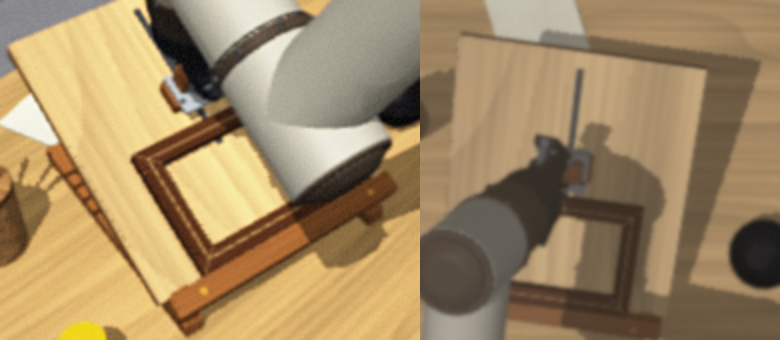

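The holder is coming down and the frame is undisturbed. The lip is just above the frame's top edge, at about (190,108) in the left half. Contact should come at about x 170, so I continue in small steps. The force is now about -5 N on the sliding axis.

Request:
{"fn": "send_rows", "kwargs": {"targets": [{"x": 0, "y": 0.6, "z": -0.02, "ax": 0, "ay": 0, "az": 0, "gripper": 1}, {"x": 0, "y": 0.6, "z": -0.02, "ax": 0, "ay": 0, "az": 0, "gripper": 1}, {"x": 0, "y": 0.5, "z": -0.02, "ax": 0, "ay": 0, "az": 0, "gripper": 1}, {"x": 0, "y": 0.2, "z": 0, "ax": 0, "ay": 0, "az": 0, "gripper": 1}, {"x": 0, "y": 0, "z": 0, "ax": 0, "ay": 0, "az": 0, "gripper": 1}]}}

```text
clock: 16.37
position: [573.8, 83.8, 162.9]
ee_rot: [-0.615, 0.746, -0.243, 0.079]
contact_force: [-3.7, 3.9, 6.8]
gripper_width: 23.0
grasp_force: 61.7
```

Run:
```python
from h import *
go([170,0,37.4],90)
```

```text
t 16.37 board pos [174.7   1.5  37.3] rot rel A (tool axes) [  9.57   8.96 -89.64] F board [-0.7  3.3  8. ] w 23.0 g 61.7 q [ 0.52  0.24 -0.78  1.04 -0.53 -1.62]
rot deg [-3.90e-01 -1.18e+01 -1.00e-02] shift cm in goal tool axes [ 0.15  0.47 -0.01] in present axes [0.15 0.47 0.02] world tgt [569.  83. 161.]
```

Request:
{"fn": "send_rows", "kwargs": {"targets": [{"x": 0, "y": 0.1, "z": 0, "ax": 0, "ay": 0, "az": 0, "gripper": 1}, {"x": 0, "y": 0.1, "z": 0, "ax": 0, "ay": 0, "az": 0, "gripper": 1}, {"x": 0, "y": 0.1, "z": 0, "ax": 0, "ay": 0, "az": 0, "gripper": 1}]}}

```text
clock: 16.62
position: [571.8, 84.1, 161.9]
ee_rot: [-0.614, 0.746, -0.244, 0.079]
contact_force: [1.1, 2.8, 5.5]
gripper_width: 23.0
grasp_force: 61.3
```

Request:
{"fn": "send_rows", "kwargs": {"targets": [{"x": 0, "y": 0.1, "z": 0, "ax": 0, "ay": 0, "az": 0, "gripper": 1}, {"x": 0, "y": 0, "z": 0, "ax": 0, "ay": 0, "az": 0, "gripper": 1}]}}

```text
clock: 16.78
position: [570.8, 84.2, 161.4]
ee_rot: [-0.614, 0.746, -0.244, 0.079]
contact_force: [-0.0, 3.2, 7.3]
gripper_width: 22.8
grasp_force: 61.4
```

Run:
```python
from h import *
go([170,0,37.4],90)
```

```text
t 16.78 board pos [171.3   1.5  37.3] rot rel A (tool axes) [  9.61   8.94 -89.61] F board [2.9 3.2 6.7] w 22.8 g 61.4 q [ 0.52  0.24 -0.79  1.05 -0.53 -1.64]
rot deg [ -0.42 -11.81  -0.04] shift cm in goal tool axes [ 0.15  0.13 -0.01] in present axes [0.15 0.13 0.03] world tgt [569.  83. 161.]
```

Request:
{"fn": "send_rows", "kwargs": {"targets": [{"x": 0, "y": 0.1, "z": 0, "ax": 0, "ay": 0, "az": 0, "gripper": 1}, {"x": 0, "y": 0, "z": 0, "ax": 0, "ay": 0, "az": 0, "gripper": 1}]}}

```text
clock: 16.95
position: [569.9, 84.3, 161.0]
ee_rot: [-0.614, 0.746, -0.244, 0.079]
contact_force: [-0.9, 2.1, 5.8]
gripper_width: 22.8
grasp_force: 61.4
```

Request:
{"fn": "send_rows", "kwargs": {"targets": [{"x": 0, "y": 0.1, "z": 0, "ax": 0, "ay": 0, "az": 0, "gripper": 1}, {"x": 0, "y": 0, "z": 0, "ax": 0, "ay": 0, "az": 0, "gripper": 1}]}}

```text
clock: 17.12
position: [569.3, 84.5, 160.6]
ee_rot: [-0.614, 0.746, -0.244, 0.079]
contact_force: [1.0, 1.8, 6.7]
gripper_width: 22.9
grasp_force: 61.3
```

Run:
```python
from h import *
go([170,0,37.4],90)
```

```text
t 17.12 board pos [169.6   1.6  37.4] rot rel A (tool axes) [  9.62   8.93 -89.6 ] F board [3.7 2.  5.6] w 22.9 g 61.3 q [ 0.52  0.24 -0.8   1.05 -0.53 -1.64]
rot deg [ -0.44 -11.82  -0.05] shift cm in goal tool axes [ 0.16 -0.04 -0.  ] in present axes [ 0.16 -0.04  0.03] world tgt [569.  83. 161.]
```

Request:
{"fn": "send_rows", "kwargs": {"targets": [{"x": 0, "y": 0.1, "z": 0, "ax": 0, "ay": 0, "az": 0, "gripper": 1}, {"x": 0, "y": 0, "z": 0, "ax": 0, "ay": 0, "az": 0, "gripper": 1}]}}

```text
clock: 17.28
position: [569.2, 84.5, 160.6]
ee_rot: [-0.614, 0.746, -0.244, 0.079]
contact_force: [4.6, 0.3, 5.3]
gripper_width: 22.6
grasp_force: 60.8
```

Request:
{"fn": "send_rows", "kwargs": {"targets": [{"x": 0, "y": 0.1, "z": 0, "ax": 0, "ay": 0, "az": 0, "gripper": 1}, {"x": 0, "y": 0, "z": 0, "ax": 0, "ay": 0, "az": 0, "gripper": 1}]}}

```text
clock: 17.45
position: [569.2, 84.5, 160.7]
ee_rot: [-0.614, 0.747, -0.245, 0.079]
contact_force: [10.6, -1.3, 3.7]
gripper_width: 22.7
grasp_force: 60.4
```

Run:
```python
from h import *
go([170,0,37.4],90)
```

```text
t 17.45 board pos [169.5   1.6  37.4] rot rel A (tool axes) [  9.74   8.87 -89.54] F board [11.1  0.2 -1.6] w 22.7 g 60.4 q [ 0.52  0.24 -0.8   1.06 -0.53 -1.65]
rot deg [ -0.55 -11.86  -0.11] shift cm in goal tool axes [ 0.16 -0.05  0.  ] in present axes [ 0.16 -0.05  0.04] world tgt [569.  83. 161.]
```

The holder stopped at 169.5, as predicted, with the force rising to 11 N, so it bears on the frame. I relieve the preload, release and retreat.

Request:
{"fn": "send_rows", "kwargs": {"targets": [{"x": 0, "y": -0.1, "z": 0, "ax": 0, "ay": 0, "az": 0, "gripper": 1}, {"x": 0, "y": 0, "z": 0, "ax": 0, "ay": 0, "az": 0, "gripper": 0.2}, {"x": 0, "y": 0, "z": 0, "ax": 0, "ay": 0, "az": 0, "gripper": -0.1}, {"x": 0, "y": 0, "z": 0, "ax": 0, "ay": 0, "az": 0, "gripper": -0.1}, {"x": 0, "y": 0, "z": -0.5, "ax": 0, "ay": 0, "az": 0, "gripper": -0.1}]}}

```text
clock: 17.87
position: [563.9, 83.6, 161.5]
ee_rot: [-0.614, 0.747, -0.243, 0.075]
contact_force: [0.1, -1.0, -0.5]
gripper_width: 46.8
grasp_force: 0.0
```

Request:
{"fn": "send_rows", "kwargs": {"targets": [{"x": 0, "y": 0, "z": -1.5, "ax": 0, "ay": 0, "az": 0, "gripper": -0.1}, {"x": 0, "y": 0, "z": -2, "ax": 0, "ay": 0, "az": 0, "gripper": -0.1}, {"x": 0, "y": 0, "z": -2, "ax": 0, "ay": 0, "az": 0, "gripper": -0.1}, {"x": 0, "y": 0, "z": -2, "ax": 0, "ay": 0, "az": 0, "gripper": -0.1}, {"x": 0, "y": 0, "z": -2, "ax": 0, "ay": 0, "az": 0, "gripper": -0.1}]}}

```text
clock: 18.28
position: [524.6, 110.5, 246.2]
ee_rot: [-0.614, 0.747, -0.243, 0.076]
contact_force: [-0.0, -0.3, 0.1]
gripper_width: 47.1
grasp_force: 0.0
```

Run:
```python
from h import *
go([130,-250,180],90)
```

```text
t 18.28 board pos [165.7  21.  135.3] rot rel A (tool axes) [  9.56   9.25 -89.61] F board [ 0.1 -0.3  0.1] w 47.1 g 0.0 q [ 0.71  0.09 -0.68  0.73 -0.79 -1.43]
rot deg [ -0.2  -11.98  -0.03] shift cm in goal tool axes [27.1   3.57 -4.47] in present axes [27.44  3.56  1.24] world tgt [ 434. -150.  270.]
```

Now I move the arm aside to the right for a clear look.

Request:
{"fn": "send_rows", "kwargs": {"targets": [{"x": 1.5, "y": 0, "z": -1.5, "ax": 0, "ay": 0, "az": 0, "gripper": -0.1}, {"x": 3, "y": 0, "z": -0.5, "ax": 0, "ay": 0, "az": 0, "gripper": -0.1}, {"x": 3, "y": 0, "z": 0, "ax": 0, "ay": 0, "az": 0, "gripper": -0.1}, {"x": 3, "y": 0, "z": 0, "ax": 0, "ay": 0, "az": 0, "gripper": -0.1}, {"x": 3, "y": 0, "z": 0, "ax": 0, "ay": 0, "az": 0, "gripper": -0.1}]}}

```text
clock: 18.7
position: [484.7, -14.1, 288.0]
ee_rot: [-0.615, 0.746, -0.243, 0.077]
contact_force: [0.4, -1.3, -0.4]
gripper_width: 46.8
grasp_force: 0.0
```

Request:
{"fn": "send_rows", "kwargs": {"targets": [{"x": 3, "y": 0, "z": 0, "ax": 0, "ay": 0, "az": 0, "gripper": -0.1}, {"x": 3, "y": 0, "z": 0, "ax": 0, "ay": 0, "az": 0, "gripper": -0.1}, {"x": 3, "y": 0, "z": 0, "ax": 0, "ay": 0, "az": 0, "gripper": -0.1}, {"x": 3, "y": 0, "z": 0, "ax": 0, "ay": 0, "az": 0, "gripper": -0.1}, {"x": 3, "y": 0, "z": 0, "ax": 0, "ay": 0, "az": 0, "gripper": -0.1}]}}

```text
clock: 19.12
position: [449.4, -157.3, 315.5]
ee_rot: [-0.614, 0.747, -0.243, 0.077]
contact_force: [0.4, -0.1, -0.5]
gripper_width: 47.1
grasp_force: 0.0
```

Request:
{"fn": "send_rows", "kwargs": {"targets": [{"x": 3, "y": 0, "z": 0, "ax": 0, "ay": 0, "az": 0, "gripper": -0.1}, {"x": 3, "y": 0, "z": 0, "ax": 0, "ay": 0, "az": 0, "gripper": -0.1}, {"x": 3, "y": 0, "z": 0, "ax": 0, "ay": 0, "az": 0, "gripper": -0.1}, {"x": 0, "y": 0, "z": 0, "ax": 0, "ay": 0, "az": 0, "gripper": -0.1}]}}

```text
clock: 19.45
position: [428.4, -245.0, 333.1]
ee_rot: [-0.612, 0.749, -0.244, 0.077]
contact_force: [-0.2, -0.1, 0.2]
gripper_width: 47.1
grasp_force: 0.0
```

Run:
```python
from h import *
now()
B=board();o=[];s=4
for n in("top","side"):
    im,d=arm.get_image(n);b=im[:,:,::-1].copy();o.append(rect(n,b,B,18,-45,345));g=cv2.cvtColor(b,cv2.COLOR_BGR2GRAY)
    def edges(p,c0,k):
        gr=np.gradient(cv2.GaussianBlur(p.reshape(-1,1).astype(np.float32),(1,9),2).ravel());pk=[i for i in range(3,len(gr)-3) if abs(gr[i])==abs(gr[i-3:i+4]).max()]
        return [(round(c0-i/s,1),round(float(gr[i]),1)) for i in sorted(sorted(pk,key=lambda i:-abs(gr[i]))[:k])]
    f=lambda z,x0,x1,y0,y1,ax:rect(n,g,B,z,x0,x1,y0,y1,s).mean(ax)
    print(n,"slot",edges(f(0,240,260,-30,30,0),30,2))
    for x in(45,110):print(" left z0",edges(f(0,x-10,x+10,70,120,0),120,3)," right z0",edges(f(0,x-10,x+10,-125,-65,0),-65,4))
    for y in(-70,70):print(" top z18",edges(f(18,110,175,y-12,y+12,1),175,3))
cv2.imwrite("pics/f5.png",np.hstack(o))
```

```text
t 19.45 board pos [ 165.5 -344.6  232.9] rot rel A (tool axes) [  9.68   9.17 -89.26] F board [-0.1 -0.1  0.2] w 47.1 g 0.0 q [-0.05 -0.17 -0.61  0.39 -0.71 -0.39]
top slot [(2.8, -3.4), (-4.5, 3.6)]
 left z0 [(101.2, -3.2), (91.5, 1.2), (71.2, 1.9)]  right z0 [(-77.5, -3.4), (-85.5, 1.2), (-91.2, -1.0), (-107.2, 2.0)]
 left z0 [(101.0, -3.2), (91.5, 1.2), (72.5, 1.5)]  right z0 [(-78.0, -2.9), (-85.8, 1.2), (-91.2, -1.1), (-107.5, 1.9)]
 top z18 [(155.5, -3.9), (140.2, 1.0), (128.2, 2.3)]
 top z18 [(155.8, -4.0), (135.0, -1.0), (128.5, 1.2)]
side slot [(4.2, -7.9), (-3.0, 7.6)]
 left z0 [(100.0, -9.4), (84.8, 3.9), (71.8, 7.5)]  right z0 [(-76.5, -7.9), (-93.2, 3.4), (-98.8, -3.1), (-107.8, 5.3)]
 left z0 [(99.8, -9.5), (79.8, -3.8), (71.2, 6.2)]  right z0 [(-77.0, -7.5), (-93.5, 3.1), (-99.0, -2.9), (-108.0, 5.3)]
 top z18 [(148.2, -7.1), (138.5, 3.7), (120.5, 3.7)]
 top z18 [(148.5, -8.8), (134.2, -3.2), (121.0, 7.3)]
```

View pics/f5.png

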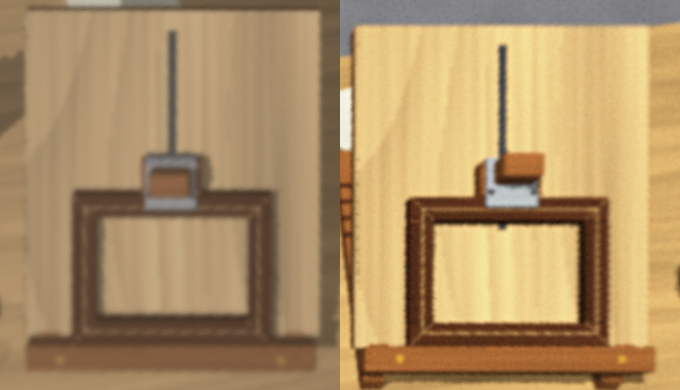

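The frame is flat on the ledge and square: its top edge reads the same at both ends. It is centred to about 1 mm, with its left edge about 100 mm from the slot. The holder's lip is over the top rail, at (172,203) in the left half and (512,200) in the right. The arm is clear, so I hand in.

```bash
python3 -c "
from bench import arm
print(arm.job_done())"
```

```text
the job is handed in; nothing more can be done
None
```

I gave the frame its quarter turn, so the side that was on the left now lies on the ledge, flat, square and centred to about 1 mm. The holder is back down, bearing on the new top edge with its lip over the wood, and I handed the job in at about 19.5 s.

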